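Pack the stone sample tray

ROBOT

A 6-joint arm with a two-finger parallel gripper is mounted at the origin on the work surface. World frame = base frame: x ahead of the robot, y to its left, z up, the work surface at z = 0. Lengths are in m, angles in rad, forces in N, time in s.
With the tool pointing down it reaches from about 0.25 to 0.775 m from the base axis. Payload 4 kg.
Tool frame: the origin (TCP) lies midway between the tips of the shut fingers; the grasp point (between the pads) lies 19 mm behind it; z points along the fingers, y is the line along which they close (so a half turn about z gives the same grasp; the last joint's range is limited). The gripper opens to 94 mm and grips with 3 to 60 N. Pads are 16 mm wide; open, the fingers measure 119 mm over their backs; the gripper's body (75 mm by 177 mm) begins 78 mm behind the grasp point.
Start: joints at [-1.227, 0.087, 1.371, -0, 1.684, -0.103], TCP at [0.238, -0.496, 0.206] pointing down, gripper open.
Joint ranges: [-3.1, 3.1], [-0.76, 2.03], [0.27, 2.55], [-1.08, 4.22], [0.17, 2.65], [-2.57, 2.57]. Speed limits (rad/s): [2.79, 2.79, 3.14, 3.14, 3.14, 3.14].

INTERFACE

Orientations are given as [roll, pitch, yaw] about the fixed x, y, z axes, in that order (R = Rz(yaw) Ry(pitch) Rx(roll)).
In Python, from bench import robot gives the robot as it stands. The module is installed in compiled form; this text tells all that it offers.
- The arm moves only by the tool arm_command, never from a script. Its argument "targets" is a list of rows, each a list of 4 numbers: the shift along the world's x, y, z as a fraction of full scale, then the turn about the world's z as a fraction of full scale. A call has 1 to 8 rows; each row is the pose to reach, as a shift and turn from the pose commanded when the call began; what a row does not reach only later rows make up. Full scale, the value 1, is 0.5 m for a shift and 120 degrees for a turn. A row lasts 1/12 s, in which the tool goes at most 41.7 mm and 7.16 degrees, less where a joint would pass 70% of its speed; a pose out of reach is approached as far as the arm can. A call with a number of a shift or a turn outside -1 to 1 is refused whole. A call with a gripper value outside its range is refused whole. "claw" is the closure, from 0 (fully open) to 1 (shut), set as the call begins (left out, the last holds). The fingers move at their own pace and stop on an object; the grip force is fixed at half the most. Time passes only in rows, so rows that repeat a pose let the fingers close. It gives the time, the measured TCP pose, the force, the opening and the grip force at its end, in the units of the state.
- robot.get_obs(): the state, without advancing time (a new reading comes with each control period).
- robot.snapshot(name): name is "scene" or "side" or "wrist"; returns the picture (480x640x3 uint8, red, green, blue); there is no depth.
- robot.camera_info(name): a dict with "vfov" (degrees; the focal length in pixels is half the picture's height over the tangent of half this angle, whatever the lens; pixels are square), "cx", "cy" (the principal point, pixels), "extrinsics" (4x4, takes a point from camera to world coordinates); the wrist camera has in their place "T_tool_cam" (4x4, takes a point from camera to tool coordinates, whose origin is the TCP and whose axes are the flange's). Camera axes: x right, y up, looking along -z (the intrinsics and any distortion apply to the point x, -y, -z); pixel columns grow to the right and rows downward; lengths in m; the calibration is good to about 2 mm. A picture is of the moment at which its call begins: read the wrist's pose just before it. camera_info takes no time and is no camera call.
- robot.close_job(): hands the job in; it is judged then, once.
The state is a dict: "time": time; "joint_positions": joint angles; "qvel": joint speeds; "joint_torque": joint torques, N m; "tool_pos": TCP position; "ee_rot": TCP orientation; "wrist_force": force on the tool from outside, world axes, zero at the start; "wrist_torque": the same for the moment, N m; "width": finger opening in m; "finger_force": force on a finger pad.
Only numpy, scipy, OpenCV 4.12 (cv2) and the standard library are available. Lean on these libraries where they do the work, as an engineer would, in place of code of your own. Each camera call takes 0.05 s, during which the arm holds its last target. There are 200 camera calls.

TASK

Pack the sample tray for the client: put every stone sample on the bench into the pocket that matches its shape and press each one down until it is fully home in its pocket, and lift the plywood template off its hook and stand it upright, right down in the tray's narrow slot. Let go of everything and leave the other things on the bench where they lie.

Things in the scene. Friction and masses are not known exactly. Their poses are not given: they have to be found in the camera images.
- tray: fitted sample tray of pale wood with darker edging, 170 (x) x 340 (y) x 30 mm, fixed to the bench; origin at the centre of its underside. Six shaped pockets and a narrow slot. Each pocket's dark bed starts 8 mm below the mouth, slides down stiffly by 6 mm under about 9 N and stays where pushed: a sample fully home has its underside 14 mm below the tray's top and its own top 18 mm above it
- pocket_disc (a point): centre of the mouth (level with the tray's top face) of the pocket for the disc (round, 52 mm); axes parallel to the tray's. 1.7 mm clearance all round; bed as told for the tray. In the tray's frame at x -45, y -120 mm
- pocket_square (a point): centre of the mouth (level with the tray's top face) of the pocket for the square sample (48 mm); axes parallel to the tray's. 1.7 mm clearance all round; bed as told for the tray. At x -45, y -30 mm
- pocket_puck (a point): centre of the mouth (level with the tray's top face) of the pocket for the puck (round, 36 mm); axes parallel to the tray's. 1.7 mm clearance all round; bed as told for the tray. At x -45, y 50 mm
- pocket_bar (a point): centre of the mouth (level with the tray's top face) of the pocket for the bar (30 along x, 70 along y); axes parallel to the tray's. 1.7 mm clearance all round; bed as told for the tray. At x 45, y -120 mm
- pocket_ell (a point): centre of the mouth (level with the tray's top face) of the pocket for the L-shaped sample, which fits in only when its x and y axes point like the tray's; axes parallel to the tray's. 1.7 mm clearance all round; bed as told for the tray. At x 45, y -25 mm
- pocket_cross (a point): centre of the mouth (level with the tray's top face) of the pocket for the cross (50 mm span); axes parallel to the tray's. 1.7 mm clearance all round; bed as told for the tray. At x 45, y 70 mm
- slot (a point): centre of the mouth, level with the tray's top face, of the slot for the template: 15.5 (x) x 59.5 mm (y), 18 mm deep with a plain hard floor; axes parallel to the tray's. At x -45, y 120 mm
- disc: round sample of pale marble, diameter 52 mm, 32 mm tall, origin at the centre of its underside, z up
- square: square sample of buff limestone, 48 x 48 mm, 32 mm tall, origin at the centre of its underside, z up
- puck: small round sample of red stone, diameter 36 mm, 32 mm tall, origin at the centre of its underside, z up
- bar: oblong sample of dark slate, 30 (x) x 70 (y) mm, 32 mm tall, origin at the centre of its underside, z up; either way round fits
- ell: L-shaped sample of green stone in a 56 x 56 mm outline, 32 mm tall, origin at the centre of that outline on the underside, z up; solid except the quarter with x > 0 and y > 0 (arms 28 mm wide)
- cross: plus-shaped sample of pinkish stone, 50 mm across, arms 20 mm wide along its x and y, 32 mm tall, origin at the centre of its underside, z up
- stand: dark steel hook stand fixed to the bench; origin under its post. Base plate x -105 to 25, y +-45, 12 mm thick. Post 16 mm thick, top at z 196 mm; from it a round arm (8 mm thick, centre at z 190 mm) runs 120 mm towards -x and ends in an upturned tip, top at z 207 mm
- template: 60 g plywood plate with a blue band, 12 (x) x 56 (y) x 100 mm (z, up); origin at the centre of its lower edge. A window 30 mm wide from z 46 to 76 mm goes through it along x; above is a solid 24 mm bar. It hangs by the window on the stand's arm 70 mm from the post, square to the arm: lift 15 to 20 mm, then move 65 mm or more outward past the tip. Either way round fits the slot
- mallet: carver's mallet lying on the bench, steel head, wooden handle, 225 mm long; bystander
- chisel: dark steel chisel lying on the bench, 190 mm long; bystander
- offcut: rough pale stone offcut 75 x 50 x 40 mm, belongs in no pocket; bystander
- tin: green open pot with two dark side handles, 76 mm wide, 100 mm tall; bystander
- brush: dust brush lying on the bench; bystander
- bottle: white bottle with red cap, 64 mm wide, 170 mm tall; bystander
Mind the look-alikes: they are no part of the job. Of the things like the bar, leave any that is orange or purple; of the rest the larger one is meant.

How it is judged:
At the end, for the whole second after the job is handed in: Each sample present: in its own pocket within 6 mm, level within 0.08 rad, underside at least 11.5 mm below the tray's top (home is 14). Template: in the slot within 7 mm and 0.2 rad, underside 14.5 mm below the top, upright within 0.14 rad. All at rest (horizontal distance between disc and pocket_disc below 0.006 m and z of disc in the frame of pocket_disc below -0.0115 m and angle between each of disc, square, puck, bar, ell, cross's own z axis and vertical below 0.08 rad and linear speed of each of disc, square, puck, bar, ell, cross below 0.02 m/s and horizontal distance between square and pocket_square below 0.006 m and z of square in the frame of pocket_square below -0.0115 m and horizontal distance between puck and pocket_puck below 0.006 m and z of puck in the frame of pocket_puck below -0.0115 m and horizontal distance between bar and pocket_bar below 0.006 m and z of bar in the frame of pocket_bar below -0.0115 m and horizontal distance between ell and pocket_ell below 0.006 m and z of ell in the frame of pocket_ell below -0.0115 m and horizontal distance between cross and pocket_cross below 0.006 m and z of cross in the frame of pocket_cross below -0.0115 m and horizontal distance between template and slot below 0.007 m and z of template in the frame of slot below -0.0145 m and angle between template's own z axis and vertical below 0.14 rad and linear speed of template below 0.03 m/s and angle between the y axis of template and the y axis of tray, either way round below 0.2 rad); the robot touches nothing.
It fails at once if a bystander (mallet, chisel, offcut, green pot, brush or bottle) is moved by more than 60 mm (distance of any of mallet, chisel, offcut, tin, brush, bottle from where it was at the start of the episode above 0.06 m).
Of disc, square, puck, bar, ell, cross only 4 to 6 are there at a start; the rules pass over those that are not, and their reading is None.
At some moment in a run one of disc, square, puck, bar, ell, cross may be knocked a few centimetres aside while the robot is not near it.
It also fails if it takes over 210 s, if anything falls off the work surface, if the arm or the gripper's body presses on something with over 40 N, if the wrist force passes 120 N, or if a joint passes its speed limit or range.

## Working session

There is one attempt and no reset: what is moved stays moved. The work goes in short steps, Python scripts to look and compute and a tool call to move; the robot and the scene stay as the last step left them, time stands still between calls to the robot, and variables do not carry over. Pictures are saved under pics/ and viewed, at most 14 in all, crops included, and the job is handed in when it is done.

Besides the shell and the picture viewer there is one more tool, called after "Emit:" as name(argument=value, ...) on one line, values as JSON. arm_command: Moves the arm, as the interface text tells. Shift numbers are shares of 0.5 m and turn numbers shares of 120 degrees, none past 1 either way. Its arguments: {"type":"object","properties":{"targets":{"type":"array"},"claw":{"type":"number"}},"required":["targets"]}

```bash
mkdir -p pics
python3 - <<'E'
from bench import robot
import cv2,numpy as np
np.set_printoptions(precision=4,suppress=True)
for n in ("scene","side","wrist"):
    print(n,robot.camera_info(n))
    cv2.imwrite(f"pics/{n}0.png",robot.snapshot(n)[:,:,::-1])
print(robot.get_obs())
E
```

```text
scene {'vfov': 48.638295940156276, 'cx': 320.49790072442477, 'cy': 244.4346729355046, 'extrinsics': array([[ 0.5417, -0.6985,  0.4676,  1.1363],
       [ 0.8405,  0.4434, -0.3115, -0.3824],
       [ 0.0102,  0.5617,  0.8273,  1.1988],
       [ 0.    ,  0.    ,  0.    ,  1.    ]])}
side {'vfov': 42.96842847626508, 'cx': 331.2250563241077, 'cy': 238.59380655057925, 'extrinsics': array([[ 0.8448,  0.3685, -0.3879, -0.1833],
       [-0.5347,  0.6082, -0.5867, -1.108 ],
       [ 0.0197,  0.703 ,  0.7109,  1.4585],
       [ 0.    ,  0.    ,  0.    ,  1.    ]])}
wrist {'vfov': 61.53654877235323, 'cx': 319.97648787435276, 'cy': 239.90551124374804, 'T_tool_cam': array([[ 0.0009,  0.9662,  0.2578,  0.0749],
       [ 1.    , -0.0008, -0.0006,  0.0003],
       [-0.0004,  0.2578, -0.9662, -0.1794],
       [ 0.    ,  0.    ,  0.    ,  1.    ]])}
{'time': 0.15, 'joint_positions': array([-1.2271,  0.0878,  1.3718, -0.    ,  1.6836, -0.1031]), 'qvel': array([-0.0011, -0.0015, -0.0052, -0.0007,  0.0002,  0.0021]), 'joint_torque': array([  0.0016, -34.0644, -30.2792,   0.072 ,   0.0305,  -0.0001]), 'tool_pos': array([ 0.2375, -0.4956,  0.2046]), 'ee_rot': array([-3.14  , -0.0002,  0.4468]), 'wrist_force': array([ 0.2177, -0.5348, -0.1086]), 'wrist_torque': array([-0.0509, -0.0581, -0.0369]), 'finger_force': 0.0, 'width': 0.09404133875047355}
```

View pics/scene0.png

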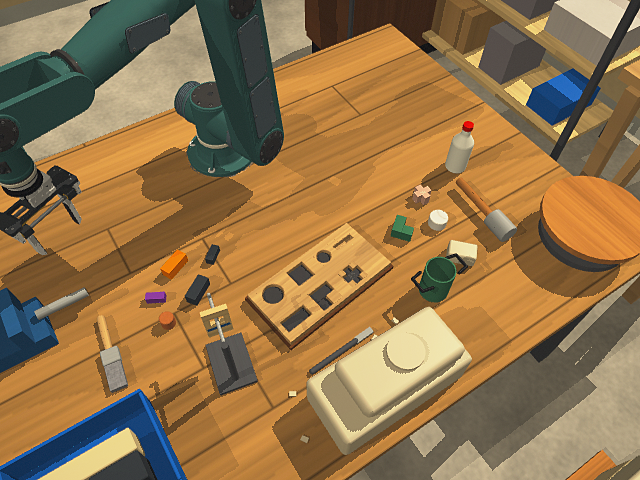

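View pics/side0.png

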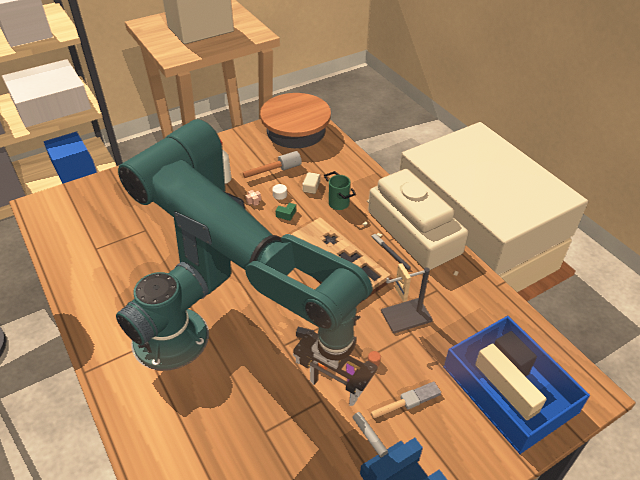

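Candidates for the bar in the scene view are orange (174,264), purple (155,297), a large dark one (198,290) and a small dark one (212,254). I'd choose the large dark one. The other parts:
- puck: red round (167,320)
- disc: white (438,219)
- cross: (422,193)
- ell: (402,229)
- pale block (462,252): square or offcut, still to check
- tray: (320,282)
- template on the stand: (215,318)

```bash
cat > h.py <<'E'
from bench import robot
import cv2,numpy as np
from scipy.spatial.transform import Rotation as R
np.set_printoptions(precision=4,suppress=True)
def cam(n):
    i=robot.camera_info(n); f=240/np.tan(np.radians(i['vfov'])/2)
    if n=='wrist':
        o=robot.get_obs(); T=np.eye(4); T[:3,:3]=R.from_euler('xyz',o['ee_rot']).as_matrix(); T[:3,3]=o['tool_pos']
        T=T@i['T_tool_cam']
    else: T=i['extrinsics']
    return T,f,i['cx'],i['cy']
def shot(n,name):
    c=cam(n); im=robot.snapshot(n)[:,:,::-1].copy(); cv2.imwrite(f'pics/{name}.png',im); np.savez(f'pics/{name}.npz',T=c[0],k=np.array(c[1:])); return im,c
def load(name):
    z=np.load(f'pics/{name}.npz'); return z['T'],*z['k']
def ray(c,u,v):
    T,f,cx,cy=c; d=T[:3,:3]@np.array([(u-cx)/f,-(v-cy)/f,-1]); return T[:3,3],d
def toz(c,u,v,z):
    o,d=ray(c,u,v); return o+d*(z-o[2])/d[2]
def proj(c,p):
    T,f,cx,cy=c; q=T[:3,:3].T@(np.asarray(p)-T[:3,3]); return cx-f*q[0]/q[2], cy+f*q[1]/q[2]
def tri(obs):
    A=np.zeros((3,3));b=np.zeros(3);P=[]
    for c,u,v in obs:
        o,d=ray(c,u,v); d=d/np.linalg.norm(d); M=np.eye(3)-np.outer(d,d); A+=M;b+=M@o; P.append((M,o))
    x=np.linalg.solve(A,b); return x,[np.linalg.norm(M@(x-o)) for M,o in P]
E
python3 - <<'E'
from h import *
c=cam('scene')
for n,u,v,z in [('disc',438,213,.032),('cross',422,190,.032),('ell',402,223,.032),('pale',463,246,.035),('puck',167,317,.032),('bar',198,285,.032),('smallbar',212,249,.03),('tray',320,278,.03),('stand',235,358,.012),('armpost',222,325,.19),('tray c1',247,300,.03),('c2',291,342,.03),('c3',392,262,.03),('c4',352,223,.03),('tin',438,265,.1),('bottle',467,126,.17),('mallet',500,225,.04),('brush',113,360,.02),('chisel',340,350,.02)]:
    print(n,toz(c,u,v,z))
im=cv2.imread('pics/scene0.png'); cv2.imwrite('pics/crop1.png',cv2.resize(im[170:400,80:500],None,fx=1.9,fy=1.9,interpolation=cv2.INTER_CUBIC))
E
```

```text
disc [0.563  0.3893 0.032 ]
cross [0.4743 0.4042 0.032 ]
ell [0.5368 0.2836 0.032 ]
pale [0.6853 0.3722 0.035 ]
puck [ 0.4561 -0.3722  0.032 ]
bar [ 0.4153 -0.2705  0.032 ]
smallbar [ 0.3345 -0.1919  0.03  ]
tray [0.562  0.0005 0.03  ]
stand [ 0.6293 -0.2807  0.012 ]
armpost [ 0.6265 -0.285   0.19  ]
tray c1 [ 0.518  -0.1865  0.03  ]
c2 [ 0.6726 -0.1523  0.03  ]
c3 [0.6221 0.185  0.03  ]
c4 [0.4623 0.1689 0.03  ]
tin [0.7202 0.2408 0.1   ]
bottle [0.439  0.5626 0.17  ]
mallet [0.6891 0.5002 0.04  ]
brush [ 0.4845 -0.5226  0.02  ]
chisel [ 0.7484 -0.0632  0.02  ]
```

View pics/crop1.png

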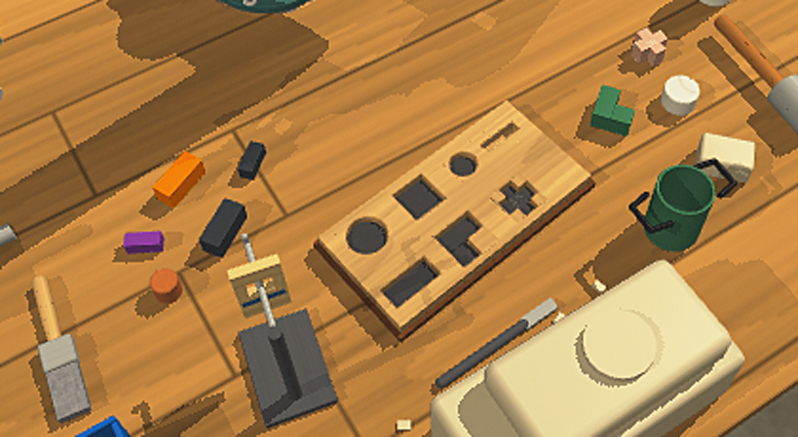

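The pale block at crop (727,155) is about 75 mm wide next to the 52 mm disc, so it is the offcut and the square is absent. There are five samples plus the template. Next, close wrist views.

Emit:
arm_command(targets=[[0.1,0.1,0.22,-0.1],[0.42,0.36,0.24,-0.213],[0.42,0.36,0.24,-0.213],[0.42,0.36,0.24,-0.213],[0.42,0.36,0.24,-0.213],[0.42,0.36,0.24,-0.213],[0.42,0.36,0.24,-0.213],[0.42,0.36,0.24,-0.213]])

```text
time: 0.82
tool_pos: [0.4502, -0.3132, 0.3269]
ee_rot: [3.142, -0.002, 0.004]
wrist_force: [0.1, 0.0, -0.0]
width: 0.0939
finger_force: 0.0
```

Emit:
arm_command(targets=[[0,0,0,0],[0,0,0,0],[0,0,0,0]])

```text
time: 1.07
tool_pos: [0.4471, -0.3164, 0.3247]
ee_rot: [-3.141, 0.002, 0.0]
wrist_force: [-0.1, 0.3, 0.5]
width: 0.0941
finger_force: 0.0
```

Run:
```python
from h import *
im,c=shot('wrist','wA'); print(robot.get_obs()['tool_pos'])
```

```text
[ 0.4467 -0.3166  0.3245]
```

View pics/wA.png

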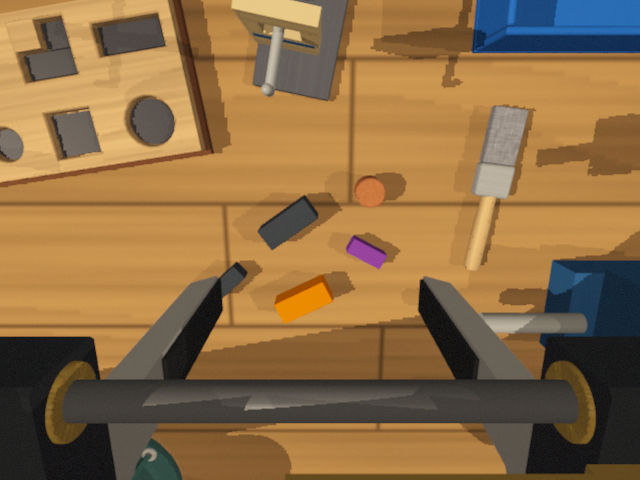

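Emit:
arm_command(targets=[[0.1,0.1,0,0],[0.24,0.64,0,0],[0.24,0.64,0,0],[0.24,0.64,0,0],[0.24,0.64,0,0],[0.24,0.64,0,0],[0.24,0.64,0,0],[0.24,0.64,0,0]])

```text
time: 1.78
tool_pos: [0.5636, -0.0079, 0.3249]
ee_rot: [3.141, 0.001, -0.002]
wrist_force: [0.6, -0.0, 0.1]
width: 0.0938
finger_force: 0.0
```

Emit:
arm_command(targets=[[0,0,0,0],[0,0,0,0],[0,0,0,0],[0,0,0,0]])

```text
time: 2.12
tool_pos: [0.5635, -0.0102, 0.3252]
ee_rot: [3.141, 0.001, -0.002]
wrist_force: [-0.1, 0.7, 0.0]
width: 0.0942
finger_force: 0.0
```

Wrist view A shows, at pixels:
- large dark bar: (288,222)
- small dark bar: (232,278)
- orange bar: (304,298)
- purple bar: (366,251)
- red puck: (370,190)
- stand arm tip: (267,88), template at (285,20)

The bar choice is confirmed as the large dark one. Now a tray view.

Run:
```python
from h import *
im,c=shot('wrist','wB'); print(robot.get_obs()['tool_pos'])
```

```text
[ 0.5635 -0.0102  0.3254]
```

View pics/wB.png

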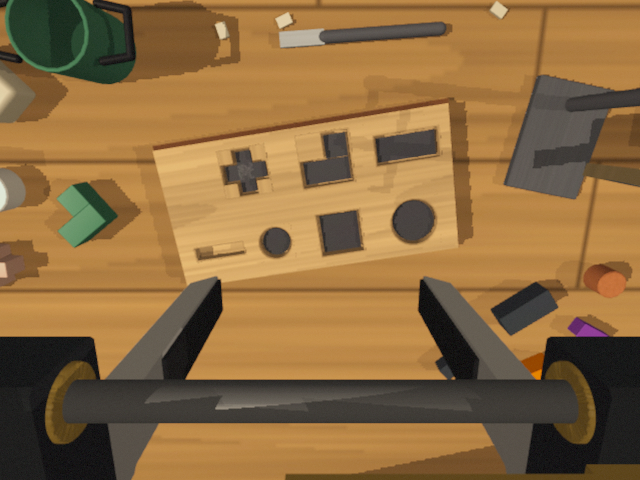

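Emit:
arm_command(targets=[[-0.05,0.65,0,0],[-0.05,0.65,0,0],[-0.05,0.65,0,0],[-0.05,0.65,0,0],[-0.05,0.65,0,0],[-0.05,0.65,0,0],[-0.05,0.65,0,0],[-0.05,0.65,0,0]])

```text
time: 2.83
tool_pos: [0.5389, 0.3178, 0.3256]
ee_rot: [-3.141, -0.0, -0.001]
wrist_force: [0.7, -0.3, 0.6]
width: 0.094
finger_force: 0.0
```

Emit:
arm_command(targets=[[0,0,0,0],[0,0,0,0],[0,0,0,0],[0,0,0,0]])

```text
time: 3.17
tool_pos: [0.5396, 0.3147, 0.3259]
ee_rot: [3.141, -0.001, -0.002]
wrist_force: [0.2, -0.7, 1.0]
width: 0.0939
finger_force: 0.0
```

Run:
```python
from h import *
im,c=shot('wrist','wC'); print(robot.get_obs()['tool_pos'])
```

```text
[0.5396 0.3148 0.326 ]
```

View pics/wC.png

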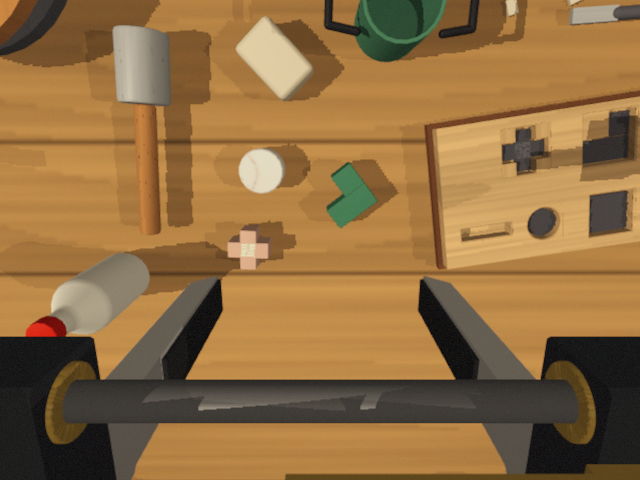

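View C shows the disc top at (262,171), the cross at (248,249), the ell at (350,195), and the offcut at (274,58), so the square is absent. View B shows the tray top corners at about (154,148), (452,101), (458,244) and (187,281). Next I fit known outlines to image edges across views.

```bash
cat >> h.py <<'E'
from scipy.optimize import minimize
def poly(pts,n=1.0):
    pts=np.array(pts,float);out=[]
    for a,b in zip(pts,np.roll(pts,-1,0)):
        k=max(2,int(np.linalg.norm(b-a)/n)); out.append(a+(b-a)*np.linspace(0,1,k,endpoint=False)[:,None])
    return np.vstack(out)
def rect(w,h): return poly([(-w/2,-h/2),(w/2,-h/2),(w/2,h/2),(-w/2,h/2)])
def circ(d): t=np.linspace(0,2*np.pi,int(np.pi*d),endpoint=False); return d/2*np.c_[np.cos(t),np.sin(t)]
def ell(g=0): a=28+g; return poly([(-a,-a),(a,-a),(a,g),(g,g),(g,a),(-a,a)])
def cross(g=0):
    a,b=10+g,25+g; return poly([(-b,-a),(-a,-a),(-a,-b),(a,-b),(a,-a),(b,-a),(b,a),(a,a),(a,b),(-a,b),(-a,a),(-b,a)])
SH=dict(disc=circ(52),puck=circ(36),bar=rect(30,70),ell=ell(),cross=cross(),square=rect(48,48))
g=1.7
TRAY=np.vstack([rect(170,340),circ(55.4)+(-45,-120),rect(51.4,51.4)+(-45,-30),circ(39.4)+(-45,50),rect(33.4,73.4)+(45,-120),ell(g)+(45,-25),cross(g)+(45,70)])
def grad(name,s):
    im=cv2.GaussianBlur(cv2.imread(f'pics/{name}.png').astype(np.float32),(0,0),s)
    G=np.sqrt(sum(cv2.Sobel(im,cv2.CV_32F,a,b)**2 for a,b in((1,0),(0,1))).sum(2)); return np.minimum(G,np.percentile(G,97))
def fit(out,views,x0,zfree=True,yawfree=True):
    """x0=[x,y,yaw,z] ; out mm outline"""
    out=np.asarray(out)/1000; x0=np.array(x0,float); sc=np.array([.01,.01,.1,.01])
    m=np.array([1,1,yawfree,zfree],bool)
    for s in (4,2,1):
        Gs=[(load(v),grad(v,s)) for v in views]
        def cost(d):
            x=x0.copy(); x[m]+=d*sc[m]; c,q=np.cos(x[2]),np.sin(x[2])
            P=np.c_[x[0]+c*out[:,0]-q*out[:,1],x[1]+q*out[:,0]+c*out[:,1],np.full(len(out),x[3])]
            t=0
            for (T,f,cx,cy),G in Gs:
                Q=(P-T[:3,3])@T[:3,:3]; u=(cx-f*Q[:,0]/Q[:,2]).astype(np.float32);v=(cy+f*Q[:,1]/Q[:,2]).astype(np.float32)
                t-=cv2.remap(G,u[None],v[None],cv2.INTER_LINEAR).mean()/G.max()
            return t/len(Gs)
        best=min((minimize(cost,d0,method='Nelder-Mead',options=dict(xatol=1e-3,fatol=1e-5)) for d0 in [np.zeros(m.sum())]+list(np.random.default_rng(0).normal(0,.5 if s>1 else .15,(12,m.sum())))),key=lambda r:r.fun)
        x0[m]+=best.x*sc[m]
    return x0,best.fun
def draw(name,out,x,dst=None,col=(255,0,255)):
    im=cv2.imread(f'pics/{name}.png') if dst is None else dst; c=load(name); R2=np.array([[np.cos(x[2]),-np.sin(x[2])],[np.sin(x[2]),np.cos(x[2])]])
    for p in (np.asarray(out)/1000)@R2.T:
        u,v=proj(c,[x[0]+p[0],x[1]+p[1],x[3]])
        if 0<=u<640 and 0<=v<480: im[int(round(v)),int(round(u))]=col
    return im
E
cat > fit1.py <<'E'
from h import *
i=robot.camera_info('scene'); np.savez('pics/scene0.npz',T=i['extrinsics'],k=np.array([240/np.tan(np.radians(i['vfov'])/2),i['cx'],i['cy']]))
x={}
x['tray']=fit(TRAY,['wB','wC'],[.567,.0,.15,.03]); print('tray',x['tray'], fit(TRAY,['wB'],[.567,.0,.15,.03],False), fit(TRAY,['scene0'],[.567,.0,.15,.03],False))
A,B,C,T=load('wA'),load('wB'),load('wC'),None
def f(n,v,c,u,w,yaws):
    p=toz(load(c),u,w,.032)
    r=min((fit(SH[n],v,[p[0],p[1],y,.032],True,n not in('disc','puck')) for y in yaws),key=lambda r:r[1]); x[n]=r
    print(n,*r,fit(SH[n],[c],r[0],False,n not in('disc','puck'))[0])
f('puck',['wA','wB','scene0'],'wA',370,190,[0])
f('bar',['wA','wB','scene0'],'wA',288,218,np.arange(0,3.1,.52))
f('disc',['wC','scene0'],'wC',262,171,[0])
f('ell',['wC','wB','scene0'],'wC',350,195,np.arange(0,6.2,.52))
f('cross',['wC','scene0'],'wC',248,249,np.arange(0,1.5,.3))
ims=[]
for v,ns in (('wA',['tray','puck','bar']),('wC',['tray','disc','ell','cross'])):
    im=cv2.imread(f'pics/{v}.png')
    for n in ns: draw(v,TRAY if n=='tray' else SH[n],x[n][0],im)
    ims.append(im)
cv2.imwrite('pics/fit1.png',np.hstack([cv2.resize(ims[0][60:300,0:400],(400,240)),cv2.resize(ims[1][100:300,200:640],(400,240))]) if 0 else np.vstack([cv2.resize(ims[0][80:280,0:400],None,fx=1.4,fy=1.4),cv2.resize(ims[1][90:280,220:620],None,fx=1.4,fy=1.4)]))
E
python3 fit1.py
```

```text
tray (array([0.5601, 0.0014, 0.1503, 0.0295]), np.float64(-0.6910332441329956)) (array([0.56  , 0.0015, 0.1504, 0.03  ]), np.float64(-0.8565738797187805)) (array([0.5618, 0.0014, 0.1529, 0.03  ]), np.float64(-0.8972427845001221))
puck [ 0.4578 -0.4047  0.      0.001 ] -0.43862566351890564 [ 0.4578 -0.405   0.      0.001 ]
bar [ 0.4159 -0.2759  0.6242  0.0327] -0.722923755645752 [ 0.4176 -0.2781  0.6247  0.0327]
disc [0.5717 0.3839 0.     0.0301] -0.9951142072677612 [0.5715 0.3836 0.     0.0301]
ell [0.5419 0.2852 0.6563 0.031 ] -0.8048503994941711 [0.5419 0.285  0.6586 0.031 ]
cross [ 0.476   0.4032 -0.0398  0.0306] -0.9385098218917847 [ 0.4756  0.4031 -0.0442  0.0306]Traceback (most recent call last):
  File "fit1.py", line 18, in <module>
    for n in ns: draw(v,TRAY if n=='tray' else SH[n],x[n][0],im)
                 ~~~~^^^^^^^^^^^^^^^^^^^^^^^^^^^^^^^^^^^^^^^^^^^
  File "h.py", line 65, in draw
    if 0<=u<640 and 0<=v<480: im[int(round(v)),int(round(u))]=col
                              ~~^^^^^^^^^^^^^^^^^^^^^^^^^^^^^
IndexError: index 640 is out of bounds for axis 1 with size 640
```

```bash
sed -i 's/if 0<=u<640 and 0<=v<480/if 0<=u<639 and 0<=v<479/' h.py
sed -i "s/^f('puck'.*/f('puck',['wA'],'wA',370,189,[0]); p=toz(A,370,189,.032); x['puck']=fit(SH['puck'],['wA','scene0'],[*p[:2],0,.032],False,False); print(p,x['puck'],toz(load('scene0'),167,317,.032))/" fit1.py
python3 fit1.py | grep -A1 -E "puck|bar"
```

```text
puck [ 0.4497 -0.3785  0.      0.0088] -0.5881797671318054 [ 0.4497 -0.3785  0.      0.0088]
[ 0.4576 -0.3754  0.032 ] (array([ 0.3892, -0.3685,  0.    ,  0.032 ]), np.float64(-0.5666030645370483)) [ 0.4561 -0.3722  0.032 ]
bar [ 0.4159 -0.2759  0.6242  0.0327] -0.722923755645752 [ 0.4176 -0.2781  0.6247  0.0327]
disc [0.5717 0.3839 0.     0.0301] -0.9951142072677612 [0.5715 0.3836 0.     0.0301]
```

View pics/fit1.png

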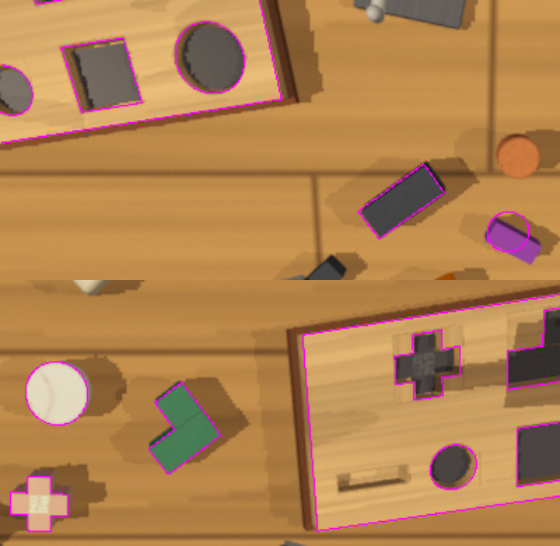

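Outlines fit to about 1 mm, and the heights come out at 30-32 mm. I'll refit from a low hover before each grasp, starting with the disc.

Emit:
arm_command(targets=[[0.064,0.138,-0.39,0],[0.064,0.138,-0.39,0],[0.064,0.138,-0.39,0],[0.064,0.138,-0.39,0],[0.064,0.138,-0.39,0],[0.064,0.138,-0.39,0],[0.064,0.138,-0.39,0],[0.064,0.138,-0.39,0]], claw=0.25)

```text
time: 3.88
tool_pos: [0.5722, 0.3849, 0.1331]
ee_rot: [-3.141, -0.003, -0.001]
wrist_force: [0.6, 0.2, 0.6]
width: 0.0708
finger_force: 0.0
```

```bash
cat > hov.py <<'E'
import sys
from h import *
# hov.py name shot x y yaw gx gy dpsi : refit sample; gx,gy grasp offset (mm) in sample frame
n,s=sys.argv[1:3]; x0=[*map(float,sys.argv[3:6]),.032]; gx,gy=[float(a)/1000 for a in sys.argv[6:8]]
im,c=shot('wrist',s); rnd=n in('disc','puck')
if rnd: x0[2]=0
r=fit(SH[n],[s],x0,False,not rnd); x=r[0]; print('fit',r)
o=robot.get_obs(); p=o['tool_pos']; yaw=o['ee_rot'][2]
t=np.array([x[0]+np.cos(x[2])*gx-np.sin(x[2])*gy,x[1]+np.sin(x[2])*gx+np.cos(x[2])*gy])
print('tool',p,'yaw deg',np.degrees(yaw),'t',o['time'],'target',t,'shift',(t-p[:2])/.5,'z to .018',(.018-p[2])/.5,'sample yaw deg',np.degrees(x[2]))
cv2.imwrite(f'pics/{s}_d.png',draw(s,SH[n],x))
E
cat > poc.py <<'E'
import numpy as np
T=np.array([.5605,.0014]);a=.1506
def w(x,y): return T+np.array([np.cos(a)*x-np.sin(a)*y,np.sin(a)*x+np.cos(a)*y])/1000
if __name__=='__main__':
    for n,x,y in [('disc',-45,-120),('puck',-45,50),('bar',45,-120),('ell',45,-25),('ellgrasp',45,-35),('cross',45,70),('slot',-45,120)]: print(n,w(x,y).round(4))
    print(np.degrees(a))
E
python3 poc.py; python3 hov.py disc d1 .5715 .3837 0 0 0
python3 - <<'E'
from h import *
S=rect(130,90)+(-40,0)
for v in (['wA','wB'],['wA','wB','scene0'],['scene0']):
    print(v,fit(S,v,[.63,-.284,-.31,.012],False))
E
```

```text
disc [ 0.534 -0.124]
puck [0.5085 0.0441]
bar [ 0.623  -0.1105]
ell [ 0.6087 -0.0166]
ellgrasp [ 0.6102 -0.0265]
cross [0.5945 0.0774]
slot [0.498  0.1133]
8.628744394670198
fit (array([0.5719, 0.3834, 0.    , 0.032 ]), np.float64(-0.9881246089935303))
tool [0.5728 0.3854 0.1349] yaw deg -0.048175843040960585 t 3.9333 target [0.5719 0.3834] shift [-0.0017 -0.0039] z to .018 -0.23381323134319978 sample yaw deg 0.0
['wA', 'wB'] (array([ 0.6336, -0.2952, -0.1857,  0.012 ]), np.float64(-0.28986120223999023))
['wA', 'wB', 'scene0'] (array([ 0.6693, -0.3021, -0.1927,  0.012 ]), np.float64(-0.5445020794868469))
['scene0'] (array([ 0.6744, -0.3023, -0.1919,  0.012 ]), np.float64(-0.6575268507003784))
```

Emit:
arm_command(targets=[[-0.002,-0.004,-0.07,0],[-0.002,-0.004,-0.15,0],[-0.002,-0.004,-0.23,0],[-0.002,-0.004,-0.23,0],[-0.002,-0.004,-0.23,0],[-0.002,-0.004,-0.23,0]])

```text
time: 4.43
tool_pos: [0.5725, 0.3848, 0.0205]
ee_rot: [-3.138, -0.006, 0.0]
wrist_force: [-0.3, 0.7, 0.6]
width: 0.0704
finger_force: 0.0
```

Emit:
arm_command(targets=[[0,0,0,0],[0,0,0,0],[0,0,0,0],[0,0,0,0],[0,0,0,0],[0,0,0,0],[0,0,0,0],[0,0,0,0]], claw=1)

```text
time: 5.1
tool_pos: [0.5714, 0.3844, 0.0184]
ee_rot: [-3.14, -0.004, 0.001]
wrist_force: [0.1, -0.6, 5.6]
width: 0.0506
finger_force: 30.0
```

Emit:
arm_command(targets=[[0,0,0.1,0],[0,0,0.18,0],[0,-0.06,0.22,0],[-0.02,-0.14,0.22,0],[-0.04,-0.22,0.22,0],[-0.06,-0.3,0.22,0],[-0.075,-0.38,0.22,0],[-0.075,-0.46,0.22,0]])

```text
time: 5.77
tool_pos: [0.5303, 0.1526, 0.1252]
ee_rot: [-3.142, 0.002, 0.002]
wrist_force: [1.2, -0.4, -2.6]
width: 0.0506
finger_force: 30.0
```

Run:
```python
from h import *
s,a,b=load('scene0'),load('wA'),load('wB')
print('tip',tri([(s,209.5,295),(a,267,88)]))
im=cv2.imread('pics/scene0.png')[280:400,185:275]; im2=cv2.imread('pics/wA.png')[0:110,220:360]
cv2.imwrite('pics/st.png',np.hstack([cv2.resize(im,(360,480),interpolation=cv2.INTER_CUBIC),cv2.resize(im2,None,fx=3,fy=4.363,interpolation=cv2.INTER_CUBIC)[:480,:420]]))
```

```text
tip (array([ 0.5526, -0.2774,  0.1966]), [np.float64(0.0012181398502284571), np.float64(0.0012181398502284614)])
```

View pics/st.png

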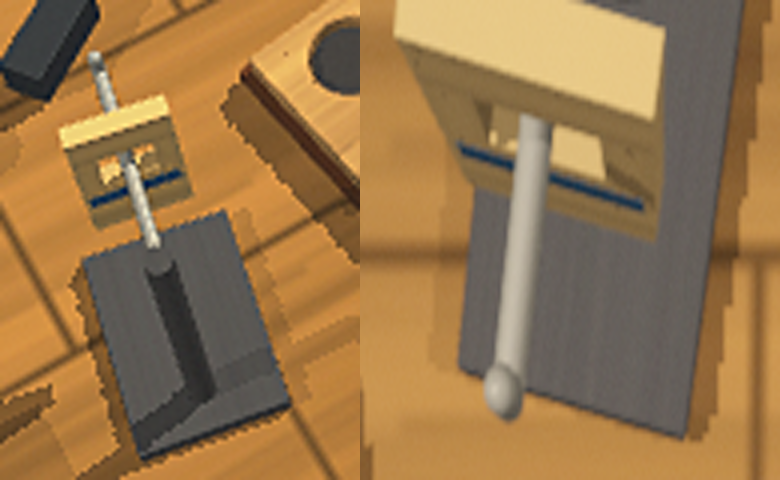

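The crop shows the tip ball, the arm, the template with its top bar, and the base plate's corners. It is clear of the disc pocket, so I continue there.

Emit:
arm_command(targets=[[0,-0.08,0,0],[0,-0.16,0,0],[0,-0.24,0,0],[0,-0.32,0,0],[0,-0.4,0,0],[0,-0.48,0,0],[0,-0.553,0,0],[0,-0.553,0,0]])

```text
time: 6.43
tool_pos: [0.5316, -0.1292, 0.1251]
ee_rot: [3.137, 0.001, -0.007]
wrist_force: [-0.6, -0.1, -2.4]
width: 0.0509
finger_force: 30.0
```

Emit:
arm_command(targets=[[0,0,-0.05,0],[0,0,-0.1,0],[0,0,-0.12,0],[0,0,-0.12,0],[0,0,-0.12,0],[0,0,-0.12,0]])

```text
time: 6.93
tool_pos: [0.5334, -0.1225, 0.067]
ee_rot: [3.141, -0.002, 0.001]
wrist_force: [0.6, -0.8, -2.2]
width: 0.051
finger_force: 30.0
```

Emit:
arm_command(targets=[[0.001,-0.003,-0.02,0],[0.001,-0.003,-0.028,0],[0.001,-0.003,-0.034,0],[0.001,-0.003,-0.04,0],[0.001,-0.003,-0.044,0],[0.001,-0.003,-0.048,0],[0.001,-0.003,-0.048,0],[0.001,-0.003,-0.048,0]])

```text
time: 7.6
tool_pos: [0.5329, -0.1241, 0.0415]
ee_rot: [3.142, 0.0, 0.001]
wrist_force: [0.5, 0.0, -1.9]
width: 0.0511
finger_force: 30.0
```

Emit:
arm_command(targets=[[0,0,-0.006,0],[0,0,-0.01,0],[0,0,-0.014,0],[0,0,-0.018,0],[0,0,-0.018,0],[0,0,-0.018,0]])

```text
time: 8.1
tool_pos: [0.5335, -0.1243, 0.0344]
ee_rot: [3.141, -0.002, 0.001]
wrist_force: [-2.2, 0.2, 4.5]
width: 0.0507
finger_force: 30.0
```

Emit:
arm_command(targets=[[0,0,-0.003,0],[0,0,-0.005,0],[0,0,-0.005,0],[0,0,-0.005,0],[0,0,-0.005,0]])

```text
time: 8.52
tool_pos: [0.5337, -0.1243, 0.0343]
ee_rot: [3.141, -0.002, 0.001]
wrist_force: [-6.4, 1.7, 15.9]
width: 0.051
finger_force: 30.0
```

Disc home: it did not move under about 18 N, and z agrees. Release and go to the bar.

Emit:
arm_command(targets=[[0,0,0.005,0],[0,0,0.005,0],[0,0,0.005,0],[0,0,0.005,0],[0,0,0.05,0],[0,0,0.12,0],[0,0,0.2,0],[0,0,0.26,0]], claw=0.35)

```text
time: 9.18
tool_pos: [0.5333, -0.1242, 0.1622]
ee_rot: [3.141, -0.001, 0.001]
wrist_force: [1.2, -0.6, 0.7]
width: 0.0616
finger_force: 0.0
```

Emit:
arm_command(targets=[[-0.05,-0.05,0,0.059],[-0.1,-0.12,0,0.118],[-0.15,-0.2,0,0.177],[-0.2,-0.25,0,0.236],[-0.235,-0.305,0,0.295],[-0.235,-0.305,0,0.354],[-0.235,-0.305,0,0.413],[-0.235,-0.305,0,0.472]], claw=0.47)

```text
time: 9.85
tool_pos: [0.4145, -0.2776, 0.1594]
ee_rot: [-3.141, -0.0, 0.946]
wrist_force: [0.2, -0.2, 0.6]
width: 0.0497
finger_force: 0.0
```

Emit:
arm_command(targets=[[0,0,0,0.059],[0,0,0,0.118],[0,0,0,0.177],[0,0,0,0.236],[0,0,0,0.295],[0,0,0,0.354],[0,0,0,0.413],[0,0,0,0.472]])

```text
time: 10.52
tool_pos: [0.4153, -0.2765, 0.1593]
ee_rot: [-3.141, -0.001, 1.937]
wrist_force: [-0.1, 0.6, -0.4]
width: 0.0498
finger_force: 0.0
```

Emit:
arm_command(targets=[[0,0,0,0.055],[0,0,-0.03,0.1],[0,0,-0.05,0.1],[0,0,-0.05,0.1],[0,0,-0.05,0.1],[0,0,-0.05,0.1]])

```text
time: 11.02
tool_pos: [0.4154, -0.2766, 0.135]
ee_rot: [3.142, -0.0, 2.139]
wrist_force: [1.0, -0.1, 0.1]
width: 0.05
finger_force: 0.0
```

```bash
python3 hov.py bar b1 .4165 -.277 .6245 0 0
```

```text
fit (array([ 0.4145, -0.2766,  0.6172,  0.032 ]), np.float64(-0.8392609357833862))
tool [ 0.4156 -0.2768  0.1354] yaw deg 122.57898475425267 t 11.0667 target [ 0.4145 -0.2766] shift [-0.0021  0.0004] z to .018 -0.23484573854349225 sample yaw deg 35.36490116280753
```

Emit:
arm_command(targets=[[-0.001,0,-0.07,0.023],[-0.001,0,-0.15,0.023],[-0.001,0,-0.235,0.023],[-0.001,0,-0.235,0.023],[-0.001,0,-0.235,0.023],[-0.001,0,-0.235,0.023]])

```text
time: 11.57
tool_pos: [0.4163, -0.2778, 0.0199]
ee_rot: [3.141, 0.003, 2.188]
wrist_force: [0.6, 0.1, -0.8]
width: 0.0501
finger_force: 0.0
```

Emit:
arm_command(targets=[[0,0,0,0],[0,0,0,0],[0,0,0,0],[0,0,0,0],[0,0,0,0],[0,0,0,0],[0,0,0,0]], claw=1)

```text
time: 12.15
tool_pos: [0.416, -0.2777, 0.0196]
ee_rot: [3.141, 0.004, 2.189]
wrist_force: [-1.4, 0.4, 6.7]
width: 0.0295
finger_force: 30.0
```

Emit:
arm_command(targets=[[0,0,0.07,0],[0,0,0.14,0],[0,0,0.22,0],[0.02,0.06,0.28,0],[0.05,0.12,0.28,-0.05],[0.1,0.17,0.28,-0.1],[0.17,0.21,0.28,-0.15],[0.24,0.25,0.28,-0.2]])

```text
time: 12.82
tool_pos: [0.5356, -0.1502, 0.158]
ee_rot: [3.141, 0.0, 1.764]
wrist_force: [0.1, -0.3, -0.9]
width: 0.0295
finger_force: 30.0
```

Emit:
arm_command(targets=[[0.07,0.03,0,-0.02],[0.13,0.06,0,-0.02],[0.175,0.079,0,-0.02],[0.175,0.079,-0.05,-0.02],[0.175,0.079,-0.1,-0.02],[0.175,0.079,-0.16,-0.02],[0.175,0.079,-0.18,-0.02],[0.175,0.079,-0.18,-0.02]])

```text
time: 13.48
tool_pos: [0.6192, -0.1112, 0.0626]
ee_rot: [-3.133, -0.004, 1.728]
wrist_force: [0.1, -0.4, -2.0]
width: 0.0297
finger_force: 30.0
```

Emit:
arm_command(targets=[[0,0,0,0],[0,0,0,0],[0,0,0,0]])

```text
time: 13.73
tool_pos: [0.6239, -0.1127, 0.0704]
ee_rot: [3.137, 0.002, 1.728]
wrist_force: [-0.5, 0.4, -1.8]
width: 0.0297
finger_force: 30.0
```

Emit:
arm_command(targets=[[-0.002,0.004,-0.01,-0.003],[-0.002,0.004,-0.02,-0.003],[-0.002,0.004,-0.03,-0.003],[-0.002,0.004,-0.038,-0.003],[-0.002,0.004,-0.046,-0.003],[-0.002,0.004,-0.054,-0.003],[-0.002,0.004,-0.054,-0.003],[-0.002,0.004,-0.054,-0.003]])

```text
time: 14.4
tool_pos: [0.622, -0.1123, 0.0441]
ee_rot: [3.14, 0.005, 1.721]
wrist_force: [-4.3, -2.7, 11.4]
width: 0.0297
finger_force: 30.0
```

Run:
```python
from h import *
im,c=shot('wrist','bp'); o=robot.get_obs(); print(o['tool_pos'],o['wrist_force'],o['wrist_torque'],o['ee_rot'])
im=draw('bp',TRAY,[.5605,.0014,.1506,.03],im)
T=np.array([.623,-.1105])
s,c2=shot('scene','bps')
cv2.imwrite('pics/bp_c.png',np.hstack([im[60:460,120:520],cv2.resize(s[250:370,230:350],(400,400),interpolation=cv2.INTER_CUBIC)]))
```

```text
[ 0.622  -0.1123  0.0441] [-3.4012 -3.0579 10.9405] [-0.4623  0.8715  0.092 ] [3.1396 0.0045 1.7212]
```

View pics/bp_c.png

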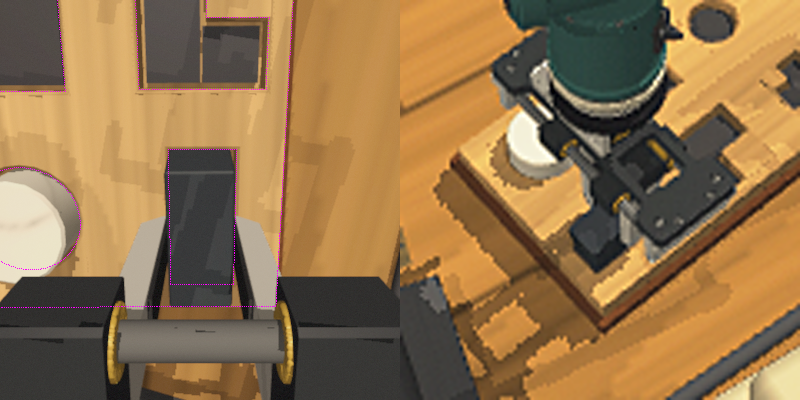

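The wrist crop shows the bar's lower edge about 2 mm left of (tray -x) and slightly ahead of (+y) the bar pocket's outline, so it sits on the rim. Lift, correct and retry.

Emit:
arm_command(targets=[[0,0,0.01,0],[0.002,-0.005,0.02,0],[0.002,-0.005,0.02,0],[0.002,-0.005,0.02,0],[0.002,-0.005,0.01,0],[0.002,-0.005,0.006,0],[0.002,-0.005,0.002,0],[0.002,-0.005,0.002,0]])

```text
time: 15.17
tool_pos: [0.6226, -0.1125, 0.0424]
ee_rot: [3.141, 0.0, 1.722]
wrist_force: [-1.8, 0.2, 4.7]
width: 0.0298
finger_force: 30.0
```

Emit:
arm_command(targets=[[0,0,-0.002,0],[0,0,-0.004,0],[0,0,-0.006,0],[0,0,-0.008,0],[0,0,-0.008,0],[0,0,-0.008,0]])

```text
time: 15.67
tool_pos: [0.6227, -0.1124, 0.0391]
ee_rot: [3.141, 0.0, 1.722]
wrist_force: [-1.7, 1.2, 7.1]
width: 0.03
finger_force: 30.0
```

Run:
```python
from h import *
im,c=shot('wrist','bp2'); o=robot.get_obs(); print(o['tool_pos'],o['wrist_force'])
im=draw('bp2',TRAY,[.5605,.0014,.1506,.03],im)
cv2.imwrite('pics/bp2_c.png',cv2.resize(im[180:380,240:400],None,fx=3,fy=3,interpolation=cv2.INTER_CUBIC))
```

```text
[ 0.6227 -0.1125  0.0391] [-2.6617  0.0805  6.3683]
```

View pics/bp2_c.png

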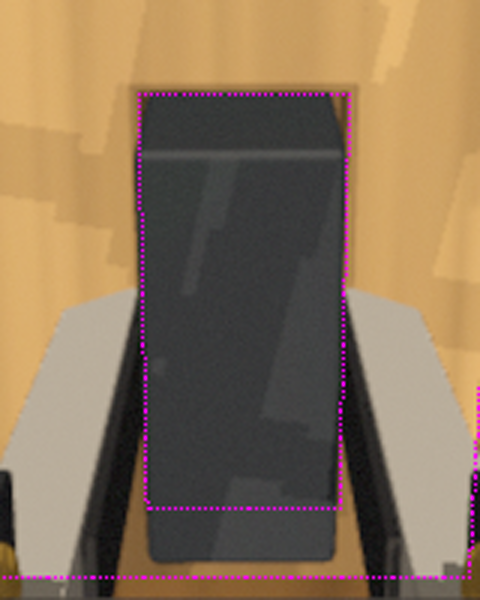

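The bar's lower edges are now inside the pocket outline. Press on.

Emit:
arm_command(targets=[[0,0,-0.004,0],[0,0,-0.008,0],[0,0,-0.011,0],[0,0,-0.014,0],[0,0,-0.014,0],[0,0,-0.014,0]])

```text
time: 16.22
tool_pos: [0.623, -0.1109, 0.0344]
ee_rot: [3.139, -0.002, 1.722]
wrist_force: [-5.5, 5.0, 14.0]
width: 0.0296
finger_force: 30.0
```

Emit:
arm_command(targets=[[0,0,-0.003,0],[0,0,-0.005,0],[0,0,-0.005,0],[0,0,-0.005,0]])

```text
time: 16.55
tool_pos: [0.623, -0.111, 0.0343]
ee_rot: [3.139, -0.001, 1.723]
wrist_force: [-9.3, 5.3, 23.4]
width: 0.0293
finger_force: 30.0
```

Emit:
arm_command(targets=[[0,0,0.006,0],[0,0,0.006,0],[0,0,0.006,0],[0,0,0.006,0],[0,0,0.06,0],[0,0,0.14,0],[0,0,0.22,0],[0,0,0.28,0]], claw=0.45)

```text
time: 17.22
tool_pos: [0.6228, -0.1128, 0.17]
ee_rot: [3.14, 0.0, 1.721]
wrist_force: [0.6, 0.4, 0.6]
width: 0.0518
finger_force: 0.0
```

Emit:
arm_command(targets=[[-0.06,0,0,0.059],[-0.12,-0.0,0,0.118],[-0.2,-0.03,0,0.177],[-0.27,-0.08,0,0.236],[-0.33,-0.14,0,0.295],[-0.34,-0.22,0,0.354],[-0.34,-0.3,0,0.413],[-0.34,-0.38,0,0.43]])

```text
time: 17.88
tool_pos: [0.4514, -0.2943, 0.1675]
ee_rot: [3.141, -0.0, 2.628]
wrist_force: [1.1, 0.2, -0.1]
width: 0.0518
finger_force: 0.0
```

Emit:
arm_command(targets=[[0,-0.08,0,0],[0,-0.14,0,0],[0,-0.146,-0.04,0],[0,-0.146,-0.06,0],[0,-0.146,-0.06,0],[0,-0.146,-0.06,0]], claw=0.4)

```text
time: 18.38
tool_pos: [0.4519, -0.365, 0.1362]
ee_rot: [3.14, -0.004, 2.623]
wrist_force: [-0.2, -0.4, 0.4]
width: 0.0566
finger_force: 0.0
```

```bash
python3 hov.py puck p1 .457 -.374 0 0 0
python3 - <<'E'
from h import *
im=cv2.imread('pics/p1.png'); c=load('p1')
h=cv2.cvtColor(im,cv2.COLOR_BGR2HSV); print(h[200:260:20,300:360:20].reshape(-1,3))
def seg(n,lo=(3,140,90),hi=(9,255,255)):
    im=cv2.imread(f'pics/{n}.png'); m=cv2.inRange(cv2.cvtColor(im,cv2.COLOR_BGR2HSV),lo,hi)
    k,l,s,ce=cv2.connectedComponentsWithStats(m); return [(s[i].tolist(),ce[i].round(1).tolist()) for i in np.argsort(-s[1:,4])[:3]+1]
print(seg('p1')); print(seg('wA'))
E
```

```text
fit (array([ 0.4533, -0.3752,  0.    ,  0.032 ]), np.float64(-0.5524078011512756))
tool [ 0.4525 -0.3653  0.1376] yaw deg 150.30737548789273 t 18.4333 target [ 0.4533 -0.3752] shift [ 0.0014 -0.0198] z to .018 -0.239204723488283 sample yaw deg 0.0
[[ 17 156 189]
 [ 16 161 162]
 [ 16 160 179]
 [ 10 182 109]
 [ 11 184 147]
 [ 16 158 174]
 [ 12 180 196]
 [ 12 176 200]
 [ 15 161 127]]
[([297, 220, 1, 2, 2], [297.0, 220.5]), ([294, 224, 2, 2, 2], [294.5, 224.5]), ([299, 221, 1, 1, 1], [299.0, 221.0])]
[]
```

View pics/p1_d.png

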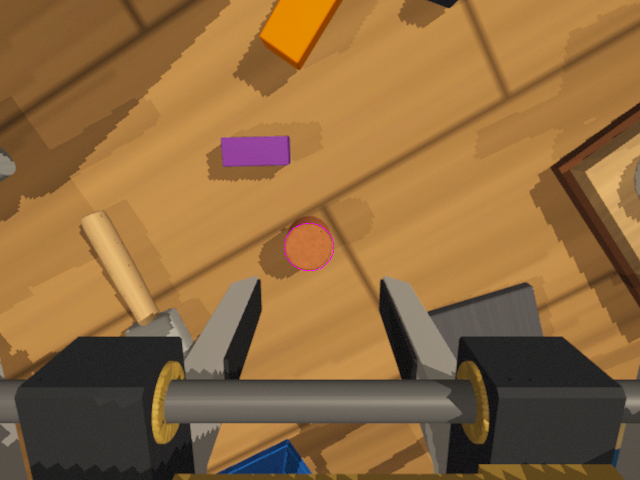

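Run:
```python
from h import *
for v in ('wB','wC','bp','bp2','scene0','bps'):
    T=load(v)[0]; print(v,*fit(TRAY,[v],[.5605,.0014,.1506,.03],False))
for v,p in (('wA',(.457,-.375)),('p1',(.4533,-.3752))):
    print(v,fit(SH['puck'],[v],[*p,0,.032],False,False))
print('puck scene',fit(SH['puck'],['scene0'],[.4553,-.3758,0,.032],False,False))
for v in('wA','b1','scene0'): print(v,fit(SH['bar'],[v],[.416,-.277,.62,.032],False))
```

```text
wB [0.56   0.0014 0.1504 0.03  ] -0.8565831780433655
wC [0.5604 0.0016 0.1515 0.03  ] -0.5250990986824036
bp [0.5604 0.0013 0.1512 0.03  ] -0.39230087399482727
bp2 [0.5604 0.0013 0.1515 0.03  ] -0.3983779549598694
scene0 [0.5618 0.0013 0.1529 0.03  ] -0.8972374796867371
bps [0.5621 0.0016 0.1527 0.03  ] -0.7091894745826721
wA (array([ 0.4524, -0.3753,  0.    ,  0.032 ]), np.float64(-0.5438144207000732))
p1 (array([ 0.4533, -0.3752,  0.    ,  0.032 ]), np.float64(-0.5524135231971741))
puck scene (array([ 0.3947, -0.3669,  0.    ,  0.032 ]), np.float64(-0.7206318378448486))
wA (array([ 0.4175, -0.278 ,  0.6224,  0.032 ]), np.float64(-0.7806622385978699))
b1 (array([ 0.4146, -0.2766,  0.6174,  0.032 ]), np.float64(-0.8392670750617981))
scene0 (array([ 0.4164, -0.2762,  0.5987,  0.032 ]), np.float64(-0.6954123973846436))
```

The tray fits agree across wrist angles, so the hover fits can be trusted; the bar's miss came from my blending in an older estimate. The puck is centred at about (309,246) with a good circle. Grasp it.

Emit:
arm_command(targets=[[0.0015,-0.02,-0.07,0],[0.0015,-0.02,-0.15,0],[0.0015,-0.02,-0.235,0],[0.0015,-0.02,-0.235,0],[0.0015,-0.02,-0.235,0],[0.0015,-0.02,-0.235,0]])

```text
time: 18.93
tool_pos: [0.4548, -0.3771, 0.0234]
ee_rot: [-3.141, 0.004, 2.623]
wrist_force: [0.4, -0.9, 1.0]
width: 0.0564
finger_force: 0.0
```

Emit:
arm_command(targets=[[0,0,0,0],[0,0,0,0],[0,0,0,0]])

```text
time: 19.18
tool_pos: [0.4547, -0.3777, 0.0235]
ee_rot: [-3.14, 0.005, 2.622]
wrist_force: [-0.4, -1.1, -0.3]
width: 0.0564
finger_force: 0.0
```

Emit:
arm_command(targets=[[-0.003,0.005,-0.009,0],[-0.003,0.005,-0.009,0],[-0.003,0.005,-0.009,0],[-0.003,0.005,-0.009,0]])

```text
time: 19.52
tool_pos: [0.4516, -0.3738, 0.0159]
ee_rot: [3.141, -0.0, 2.622]
wrist_force: [-0.3, -0.5, -0.3]
width: 0.0562
finger_force: 0.0
```

Emit:
arm_command(targets=[[0,0,0,0],[0,0,0,0],[0,0,0,0],[0,0,0,0],[0,0,0,0],[0,0,0,0],[0,0,0,0]], claw=1)

```text
time: 20.1
tool_pos: [0.4518, -0.374, 0.016]
ee_rot: [-3.142, 0.0, 2.622]
wrist_force: [0.4, -0.7, 0.4]
width: 0.0354
finger_force: 30.0
```

Emit:
arm_command(targets=[[0,0,0.07,0],[0,0,0.14,0],[0,0.04,0.22,0],[0,0.1,0.28,0],[-0.02,0.18,0.28,0],[-0.02,0.26,0.28,0],[-0.02,0.34,0.28,0],[0.0,0.42,0.28,0]])

```text
time: 20.77
tool_pos: [0.4504, -0.1622, 0.1564]
ee_rot: [-3.142, 0.0, 2.621]
wrist_force: [0.8, -0.1, -0.4]
width: 0.0353
finger_force: 30.0
```

Emit:
arm_command(targets=[[0.01,0.08,0,0],[0.03,0.16,0,0],[0.05,0.24,0,0],[0.07,0.32,0,0],[0.09,0.38,-0.02,0],[0.11,0.42,-0.1,0],[0.11,0.42,-0.18,0],[0.11,0.42,-0.18,0]])

```text
time: 21.43
tool_pos: [0.4999, 0.0478, 0.0572]
ee_rot: [-3.133, -0.015, 2.625]
wrist_force: [-2.4, -0.2, -2.5]
width: 0.0351
finger_force: 30.0
```

Emit:
arm_command(targets=[[0,0,0,0],[0,0,0,0],[0,0,0,0],[0,0,0,0]])

```text
time: 21.77
tool_pos: [0.5089, 0.0453, 0.0693]
ee_rot: [3.139, 0.005, 2.621]
wrist_force: [0.5, -0.0, 0.0]
width: 0.0353
finger_force: 30.0
```

Emit:
arm_command(targets=[[-0.004,-0.001,-0.015,0],[-0.004,-0.001,-0.03,0],[-0.004,-0.001,-0.04,0],[-0.004,-0.001,-0.04,0],[-0.004,-0.001,-0.04,0],[-0.004,-0.001,-0.04,0]])

```text
time: 22.27
tool_pos: [0.5046, 0.0456, 0.0458]
ee_rot: [-3.141, -0.001, 2.622]
wrist_force: [0.8, 0.2, -1.6]
width: 0.0352
finger_force: 30.0
```

Emit:
arm_command(targets=[[0.003,-0.001,0.008,0],[0.003,-0.001,0.008,0],[0.003,-0.001,0.008,0],[0.003,-0.001,0.004,0],[0.003,-0.001,0.004,0],[0.003,-0.001,0.004,0]])

```text
time: 22.77
tool_pos: [0.506, 0.0451, 0.0477]
ee_rot: [-3.141, -0.001, 2.622]
wrist_force: [-0.2, -0.1, -0.3]
width: 0.0353
finger_force: 30.0
```

Emit:
arm_command(targets=[[0.001,0,-0.004,0],[0.001,0,-0.008,0],[0.001,0,-0.012,0],[0.001,0,-0.016,0],[0.001,0,-0.018,0],[0.001,0,-0.018,0],[0.001,0,-0.018,0]])

```text
time: 23.35
tool_pos: [0.5067, 0.0451, 0.0389]
ee_rot: [-3.142, -0.0, 2.622]
wrist_force: [0.7, 0.1, -1.1]
width: 0.0351
finger_force: 30.0
```

Emit:
arm_command(targets=[[0,0,-0.004,0],[0,0,-0.008,0],[0,0,-0.012,0],[0,0,-0.016,0],[0,0,-0.016,0],[0,0,-0.016,0]])

```text
time: 23.85
tool_pos: [0.5073, 0.0451, 0.0326]
ee_rot: [3.141, 0.001, 2.622]
wrist_force: [-3.2, 0.5, 5.9]
width: 0.035
finger_force: 30.0
```

Emit:
arm_command(targets=[[0,0,-0.003,0],[0,0,-0.005,0],[0,0,-0.005,0],[0,0,-0.005,0]])

```text
time: 24.18
tool_pos: [0.5074, 0.045, 0.0318]
ee_rot: [3.141, 0.002, 2.622]
wrist_force: [-6.3, 0.5, 13.9]
width: 0.0356
finger_force: 30.0
```

Emit:
arm_command(targets=[[0,0,0.006,0],[0,0,0.006,0],[0,0,0.006,0],[0,0,0.006,0],[0,0,0.06,0],[0,0,0.14,0],[0,0,0.22,0],[0,0.04,0.22,0]], claw=0.45)

```text
time: 24.85
tool_pos: [0.5118, 0.0631, 0.1473]
ee_rot: [3.135, 0.014, 2.619]
wrist_force: [1.0, 0.2, 0.3]
width: 0.0516
finger_force: 0.0
```

Emit:
arm_command(targets=[[0,0.06,0,-0.05],[0.02,0.14,0,-0.1],[0.04,0.22,0,-0.15],[0.06,0.3,0,-0.188],[0.08,0.38,0,-0.188],[0.08,0.424,0,-0.188],[0.08,0.424,0,-0.188],[0.08,0.424,0,-0.188]], claw=0.2)

```text
time: 25.52
tool_pos: [0.5462, 0.2779, 0.1372]
ee_rot: [-3.14, -0.0, 2.231]
wrist_force: [-0.4, -1.0, -0.8]
width: 0.0751
finger_force: 0.0
```

Emit:
arm_command(targets=[[0,0,0,0],[0,0,0,0],[0,0,0,0]])

```text
time: 25.77
tool_pos: [0.5469, 0.2757, 0.1386]
ee_rot: [-3.142, 0.0, 2.227]
wrist_force: [-0.2, 0.5, -0.1]
width: 0.0753
finger_force: 0.0
```

```bash
python3 hov.py ell l1 .5419 .2852 .6563 0 -10
```

```text
fit (array([0.568 , 0.3009, 0.7347, 0.032 ]), np.float64(-0.37967681884765625))
tool [0.5469 0.2757 0.1387] yaw deg 127.57155187620083 t 25.8167 target [0.5747 0.2934] shift [0.0556 0.0354] z to .018 -0.2414647386023989 sample yaw deg 42.09712059643414
```

View pics/l1.png

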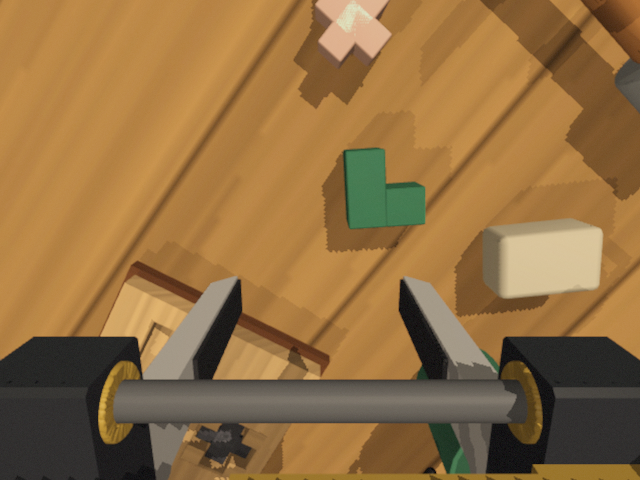

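The ell was knocked aside: it is now at pixel (385,188), with its missing quarter at upper right. The cross is at (352,20) and the offcut at (543,260). Refit.

Run:
```python
from h import *
p=toz(load('l1'),385,188,.032); print(p)
r=fit(SH['ell'],['l1'],[*p[:2],.64,.032],False); print(r); x=r[0]
t=x[:2]+np.array([np.sin(x[2]),-np.cos(x[2])])*.01; print('tgt',t,(t-robot.get_obs()['tool_pos'][:2])/.5)
print('cross',fit(SH['cross'],['l1'],[.4757,.4032,-.04,.032],False))
```

```text
[0.5614 0.3326 0.032 ]
(array([0.5611, 0.3324, 0.7195, 0.032 ]), np.float64(-0.8725764155387878))
tgt [0.5677 0.3249] [0.0414 0.0983]
cross (array([ 0.4755,  0.4032, -0.0473,  0.032 ]), np.float64(-0.6450110077857971))
```

Emit:
arm_command(targets=[[0.0414,0.0983,0,0.03],[0.0414,0.0983,0,0.03],[0.0414,0.0983,0,0.03],[0.0414,0.0983,0,0.03],[0.0414,0.0983,0,0.03]])

```text
time: 26.23
tool_pos: [0.5675, 0.3251, 0.1388]
ee_rot: [-3.141, 0.001, 2.29]
wrist_force: [0.2, -0.7, 0.1]
width: 0.0752
finger_force: 0.0
```

```bash
python3 hov.py ell l2 .5611 .3324 .7195 0 -10
```

```text
fit (array([0.562 , 0.3331, 0.723 , 0.032 ]), np.float64(-0.8521230220794678))
tool [0.5675 0.3251 0.139 ] yaw deg 131.20719423560405 t 26.2833 target [0.5687 0.3256] shift [0.0023 0.0011] z to .018 -0.24197701253906348 sample yaw deg 41.424566140766416
```

Emit:
arm_command(targets=[[0.0015,0.001,-0.07,0.002],[0.0015,0.001,-0.15,0.002],[0.0015,0.001,-0.2,0.002],[0.0015,0.001,-0.2,0.002],[0.0015,0.001,-0.2,0.002],[0.0015,0.001,-0.2,0.002]])

```text
time: 26.78
tool_pos: [0.5695, 0.3268, 0.0411]
ee_rot: [3.138, 0.001, 2.295]
wrist_force: [0.7, 0.5, 1.0]
width: 0.0752
finger_force: 0.0
```

Emit:
arm_command(targets=[[0,0,-0.02,0],[0,0,-0.04,0],[0,0,-0.04,0],[0,0,-0.04,0]])

```text
time: 27.12
tool_pos: [0.5678, 0.3265, 0.0179]
ee_rot: [-3.14, -0.0, 2.296]
wrist_force: [-0.9, 1.1, -0.5]
width: 0.0753
finger_force: 0.0
```

Emit:
arm_command(targets=[[0,0,0,0],[0,0,0,0],[0,0,0,0],[0,0,0,0],[0,0,0,0],[0,0,0,0],[0,0,0,0]], claw=1)

```text
time: 27.7
tool_pos: [0.5683, 0.3268, 0.0189]
ee_rot: [3.141, 0.0, 2.295]
wrist_force: [-0.5, -1.3, 2.1]
width: 0.0554
finger_force: 30.0
```

Emit:
arm_command(targets=[[0,0,0.07,0],[0,0,0.14,0],[0,0,0.2,0],[0,-0.06,0.24,-0.05],[0.02,-0.14,0.24,-0.1],[0.04,-0.22,0.24,-0.15],[0.05,-0.3,0.24,-0.2],[0.06,-0.38,0.24,-0.25]])

```text
time: 28.37
tool_pos: [0.5979, 0.1351, 0.1376]
ee_rot: [-3.141, -0.0, 1.767]
wrist_force: [1.4, -0.3, -2.4]
width: 0.0555
finger_force: 30.0
```

```bash
sed -i 's/^T=.*/T=np.array([.5604,.0014]);a=.1512/' poc.py; python3 -c "
from poc import *
print(w(45,-25-8.7),w(45,70),w(-45,120),np.degrees(a))"
```

```text
[ 0.60996264 -0.02513741] [0.59434288 0.07737948] [0.49783846 0.11325282] 8.663121862378047
```

Emit:
arm_command(targets=[[0.01,-0.08,0,-0.01],[0.02,-0.16,0,-0.02],[0.024,-0.24,0,-0.021],[0.024,-0.32,-0.04,-0.021],[0.024,-0.32,-0.1,-0.021],[0.024,-0.32,-0.15,-0.021],[0.024,-0.32,-0.15,-0.021],[0.024,-0.32,-0.15,-0.021]])

```text
time: 29.03
tool_pos: [0.6083, -0.0231, 0.0608]
ee_rot: [-3.136, -0.002, 1.727]
wrist_force: [-0.2, 0.2, -2.1]
width: 0.0558
finger_force: 30.0
```

Emit:
arm_command(targets=[[0,0,0,0],[0,0,0,0],[0,0,0,0]])

```text
time: 29.28
tool_pos: [0.6118, -0.0228, 0.066]
ee_rot: [3.137, 0.001, 1.729]
wrist_force: [-1.5, -0.3, -2.3]
width: 0.0556
finger_force: 30.0
```

Emit:
arm_command(targets=[[-0.003,-0.004,-0.01,-0.003],[-0.003,-0.004,-0.02,-0.003],[-0.003,-0.004,-0.03,-0.003],[-0.003,-0.004,-0.03,-0.003],[-0.003,-0.004,-0.03,-0.003],[-0.003,-0.004,-0.03,-0.003]])

```text
time: 29.78
tool_pos: [0.6085, -0.0253, 0.0483]
ee_rot: [-3.141, -0.0, 1.722]
wrist_force: [0.4, 0.4, -2.9]
width: 0.0558
finger_force: 30.0
```

Emit:
arm_command(targets=[[0.003,0,0.004,0],[0.003,0,0.004,0],[0.003,0,0.004,0],[0.003,0,0.004,0]])

```text
time: 30.12
tool_pos: [0.6104, -0.0253, 0.0508]
ee_rot: [3.141, 0.0, 1.722]
wrist_force: [0.7, -0.5, -2.5]
width: 0.0556
finger_force: 30.0
```

Within 0.5 mm. Descend to the bed (TCP about 0.041).

Emit:
arm_command(targets=[[-0.001,0,-0.004,0],[-0.001,0,-0.008,0],[-0.001,0,-0.012,0],[-0.001,0,-0.016,0],[-0.001,0,-0.018,0],[-0.001,0,-0.018,0],[-0.001,0,-0.018,0]])

```text
time: 30.7
tool_pos: [0.6096, -0.0253, 0.0414]
ee_rot: [-3.141, -0.0, 1.722]
wrist_force: [0.7, -0.2, -2.1]
width: 0.0556
finger_force: 30.0
```

Emit:
arm_command(targets=[[0,0,-0.004,0],[0,0,-0.008,0],[0,0,-0.012,0],[0,0,-0.016,0],[0,0,-0.016,0],[0,0,-0.016,0]])

```text
time: 31.2
tool_pos: [0.61, -0.0254, 0.0353]
ee_rot: [3.14, 0.001, 1.722]
wrist_force: [-2.7, -0.6, 5.4]
width: 0.0557
finger_force: 30.0
```

Emit:
arm_command(targets=[[0,0,-0.003,0],[0,0,-0.005,0],[0,0,-0.006,0],[0,0,-0.006,0],[0,0,-0.006,0]])

```text
time: 31.62
tool_pos: [0.6101, -0.0254, 0.0348]
ee_rot: [3.14, 0.001, 1.722]
wrist_force: [-6.2, 1.3, 13.8]
width: 0.0563
finger_force: 30.0
```

Emit:
arm_command(targets=[[0,0,0.006,0],[0,0,0.006,0],[0,0,0.006,0],[0,0,0.006,0],[0,0,0.06,0],[0,0,0.14,0],[0,0,0.22,0],[0,0.05,0.22,0]], claw=0.25)

```text
time: 32.28
tool_pos: [0.6147, -0.0041, 0.1501]
ee_rot: [3.126, 0.006, 1.717]
wrist_force: [0.7, 0.7, 1.8]
width: 0.0702
finger_force: 0.0
```

Emit:
arm_command(targets=[[-0.02,0.08,0,-0.03],[-0.05,0.16,0,-0.06],[-0.08,0.23,0,-0.095],[-0.12,0.3,0,-0.095],[-0.15,0.37,0,-0.095],[-0.18,0.44,0,-0.095],[-0.2,0.51,0,-0.095],[-0.22,0.58,0,-0.095]])

```text
time: 32.95
tool_pos: [0.4986, 0.2913, 0.14]
ee_rot: [-3.141, 0.0, 1.523]
wrist_force: [0.6, 0.1, -0.8]
width: 0.0703
finger_force: 0.0
```

Emit:
arm_command(targets=[[-0.02,0.08,0,0],[-0.05,0.15,0,0],[-0.05,0.227,-0.02,0],[-0.05,0.227,-0.02,0],[-0.05,0.227,-0.02,0],[-0.05,0.227,-0.02,0],[-0.05,0.227,-0.02,0]])

```text
time: 33.53
tool_pos: [0.4753, 0.402, 0.1306]
ee_rot: [3.141, 0.001, 1.521]
wrist_force: [0.2, -0.3, 0.4]
width: 0.0705
finger_force: 0.0
```

```bash
python3 hov.py cross c1 .4755 .4032 -.0473 0 0
```

```text
fit (array([ 0.4756,  0.4033, -0.0457,  0.032 ]), np.float64(-0.9390674233436584))
tool [0.4754 0.4019 0.1309] yaw deg 87.1274858370662 t 33.5833 target [0.4756 0.4033] shift [0.0004 0.0027] z to .018 -0.22579756757843336 sample yaw deg -2.617380672995856
```

Emit:
arm_command(targets=[[0,0.003,-0.07,0.002],[0,0.003,-0.15,0.002],[0,0.003,-0.19,0.002],[0,0.003,-0.19,0.002],[0,0.003,-0.21,0.002],[0,0.003,-0.224,0.002],[0,0.003,-0.224,0.002],[0,0.003,-0.224,0.002]])

```text
time: 34.25
tool_pos: [0.4756, 0.405, 0.0199]
ee_rot: [3.14, -0.001, 1.526]
wrist_force: [-0.0, -0.2, 0.4]
width: 0.0704
finger_force: 0.0
```

Emit:
arm_command(targets=[[0,0,0,0],[0,0,0,0],[0,0,0,0],[0,0,0,0],[0,0,0,0],[0,0,0,0],[0,0,0,0]], claw=1)

```text
time: 34.83
tool_pos: [0.4752, 0.4051, 0.0193]
ee_rot: [3.14, -0.001, 1.527]
wrist_force: [0.6, 0.2, 3.4]
width: 0.0498
finger_force: 30.0
```

Emit:
arm_command(targets=[[0,0,0.07,0],[0,0,0.14,0],[0,0,0.2,0],[0.04,-0.06,0.24,0.03],[0.08,-0.13,0.24,0.06],[0.12,-0.2,0.24,0.09],[0.16,-0.27,0.24,0.094],[0.2,-0.34,0.24,0.094]])

```text
time: 35.5
tool_pos: [0.5747, 0.2332, 0.1377]
ee_rot: [-3.14, 0.0, 1.725]
wrist_force: [0.3, 0.0, -1.8]
width: 0.0495
finger_force: 30.0
```

Emit:
arm_command(targets=[[0,0,0,0],[0,0,0,0]])

```text
time: 35.67
tool_pos: [0.5751, 0.2324, 0.1372]
ee_rot: [-3.139, 0.0, 1.719]
wrist_force: [-0.4, 0.7, -1.4]
width: 0.0495
finger_force: 30.0
```

Emit:
arm_command(targets=[[0.01,-0.07,0,0.002],[0.02,-0.15,0,0.002],[0.03,-0.23,0,0.002],[0.036,-0.3,-0.04,0.002],[0.036,-0.307,-0.1,0.002],[0.036,-0.307,-0.16,0.002],[0.036,-0.307,-0.16,0.002],[0.036,-0.307,-0.16,0.002]])

```text
time: 36.33
tool_pos: [0.5904, 0.0824, 0.0561]
ee_rot: [-3.136, -0.001, 1.729]
wrist_force: [0.2, -0.5, -1.0]
width: 0.0497
finger_force: 30.0
```

Emit:
arm_command(targets=[[0,0,-0.005,0],[0,0,-0.01,0],[0,0,-0.01,0],[0,0,-0.01,0]])

```text
time: 36.67
tool_pos: [0.5936, 0.0819, 0.0551]
ee_rot: [3.139, 0.0, 1.729]
wrist_force: [-0.7, 0.3, -0.8]
width: 0.0495
finger_force: 30.0
```

Emit:
arm_command(targets=[[0,-0.005,-0.01,-0.003],[0,-0.005,-0.01,-0.003],[0,-0.005,-0.01,-0.003],[0,-0.005,-0.01,-0.003],[0,-0.005,-0.01,-0.003]])

```text
time: 37.08
tool_pos: [0.5927, 0.0787, 0.0485]
ee_rot: [3.141, -0.0, 1.721]
wrist_force: [-0.2, -0.3, -1.1]
width: 0.0499
finger_force: 30.0
```

Emit:
arm_command(targets=[[0.002,0.001,0.004,0],[0.002,0.001,0.004,0],[0.002,0.001,0.004,0],[0.002,0.001,0.004,0]])

```text
time: 37.42
tool_pos: [0.5938, 0.0792, 0.0507]
ee_rot: [3.141, 0.0, 1.722]
wrist_force: [0.2, 0.1, -1.9]
width: 0.0496
finger_force: 30.0
```

Emit:
arm_command(targets=[[0,0,-0.004,0],[0,0,-0.008,0],[0,0,-0.012,0],[0,0,-0.016,0],[0,0,-0.018,0],[0,0,-0.018,0],[0,0,-0.018,0]])

```text
time: 38.0
tool_pos: [0.5937, 0.0792, 0.0414]
ee_rot: [3.141, 0.0, 1.722]
wrist_force: [0.3, -0.1, -1.0]
width: 0.0496
finger_force: 30.0
```

Emit:
arm_command(targets=[[0,0,-0.004,0],[0,0,-0.008,0],[0,0,-0.012,0],[0,0,-0.016,0],[0,0,-0.016,0],[0,0,-0.016,0]])

```text
time: 38.5
tool_pos: [0.5939, 0.0793, 0.0353]
ee_rot: [3.141, 0.0, 1.722]
wrist_force: [-2.6, -0.5, 5.6]
width: 0.0497
finger_force: 30.0
```

Emit:
arm_command(targets=[[0,0,-0.003,0],[0,0,-0.005,0],[0,0,-0.006,0],[0,0,-0.006,0],[0,0,-0.006,0]])

```text
time: 38.92
tool_pos: [0.5939, 0.0792, 0.0353]
ee_rot: [3.14, 0.0, 1.722]
wrist_force: [-7.5, -0.1, 17.0]
width: 0.0496
finger_force: 30.0
```

All five samples are placed. Rise and look at the template from two places.

Emit:
arm_command(targets=[[0,0,0.006,0],[0,0,0.006,0],[0,0,0.006,0],[0,0,0.006,0],[0,0,0.06,0],[0,0,0.14,0],[0,0,0.22,0],[0,0,0.3,0]], claw=0.3)

```text
time: 39.58
tool_pos: [0.593, 0.0792, 0.1807]
ee_rot: [-3.139, -0.0, 1.722]
wrist_force: [0.6, 0.2, -0.1]
width: 0.0658
finger_force: 0.0
```

Emit:
arm_command(targets=[[0,0,0.08,-0.04],[0,0,0.16,-0.08],[0,0,0.24,-0.12],[0,-0.06,0.28,-0.164],[0,-0.14,0.28,-0.164],[0,-0.22,0.28,-0.164],[0,-0.3,0.28,-0.164],[0,-0.38,0.28,-0.164]], claw=0.5)

```text
time: 40.25
tool_pos: [0.5936, -0.1123, 0.3199]
ee_rot: [-3.141, -0.0, 1.379]
wrist_force: [-0.6, -0.2, 0.9]
width: 0.0472
finger_force: 0.0
```

Emit:
arm_command(targets=[[0,-0.08,0,0],[0,-0.16,0,0],[0,-0.24,0,0],[0,-0.28,0,0],[0,-0.28,0,0],[0,-0.28,0,0],[0,-0.28,0,0]])

```text
time: 40.83
tool_pos: [0.5939, -0.2499, 0.32]
ee_rot: [-3.141, -0.001, 1.379]
wrist_force: [-0.6, 0.3, 0.1]
width: 0.0471
finger_force: 0.0
```

```bash
python3 -c "
from h import *
shot('wrist','t1');print(robot.get_obs()['tool_pos'],robot.get_obs()['ee_rot'])"
```

```text
[ 0.594  -0.2494  0.3205] [-3.1416 -0.0006  1.3798]
```

Emit:
arm_command(targets=[[0.02,-0.06,0,0],[0.04,-0.12,0,0],[0.04,-0.12,0,0],[0.04,-0.12,0,0],[0.04,-0.12,0,0]])

```text
time: 41.3
tool_pos: [0.6141, -0.3091, 0.3207]
ee_rot: [3.142, -0.001, 1.38]
wrist_force: [0.4, 0.0, 0.3]
width: 0.0467
finger_force: 0.0
```

Run:
```python
from h import *
shot('wrist','t2');print(robot.get_obs()['tool_pos'],robot.get_obs()['ee_rot'])
TP=rect(12,56)
rs=[fit(TP,['t1','t2'],[.6057,-.289,y,.218]) for y in (-.25,-.15)]
for r in rs: print(r)
x=min(rs,key=lambda r:r[1])[0]
for v in('t1','t2'): print(v,fit(TP,[v],x,False))
cv2.imwrite('pics/t_d.png',np.hstack([draw(v,TP,x)[0:480,120:520] for v in('t1','t2')]))
```

```text
[ 0.614  -0.3089  0.3214] [ 3.1406 -0.0002  1.3803]
(array([ 0.5991, -0.2879, -0.1863,  0.2196]), np.float64(-0.9212678670883179))
(array([ 0.5991, -0.2879, -0.1863,  0.2197]), np.float64(-0.9211336374282837))
t1 (array([ 0.5991, -0.2879, -0.1855,  0.2196]), np.float64(-0.9130904674530029))
t2 (array([ 0.5992, -0.2881, -0.2045,  0.2196]), np.float64(-0.9350600838661194))
```

View pics/t_d.png

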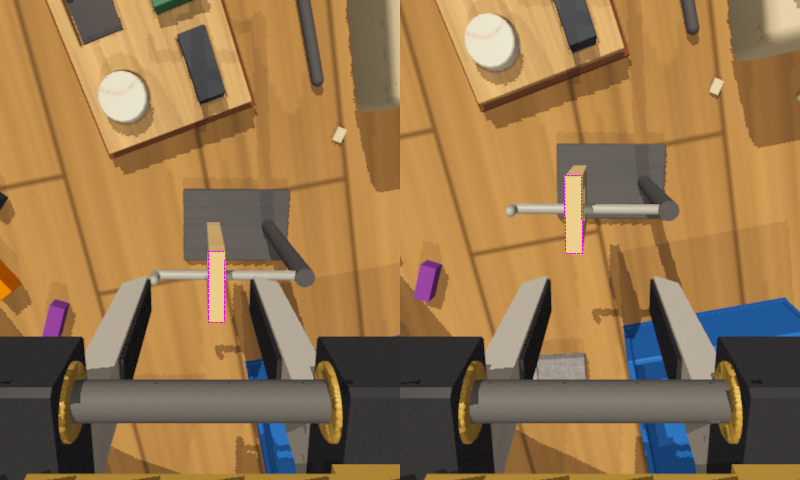

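The template top is centred at (.599,-.288,.2195), yaw about -0.195. Align above it, then descend.

Emit:
arm_command(targets=[[-0.03,0.042,0,-0.001],[-0.03,0.042,-0.08,-0.001],[-0.03,0.042,-0.15,-0.001],[-0.03,0.042,-0.17,-0.001],[-0.03,0.042,-0.17,-0.001],[-0.03,0.042,-0.17,-0.001],[-0.03,0.042,-0.17,-0.001]])

```text
time: 41.93
tool_pos: [0.5998, -0.2899, 0.239]
ee_rot: [3.137, 0.002, 1.377]
wrist_force: [0.5, 0.7, 0.2]
width: 0.0471
finger_force: 0.0
```

Emit:
arm_command(targets=[[-0.001,0.003,-0.03,0],[-0.001,0.003,-0.06,0],[-0.001,0.003,-0.074,0],[-0.001,0.003,-0.074,0],[-0.001,0.003,-0.074,0],[-0.001,0.003,-0.074,0]])

```text
time: 42.43
tool_pos: [0.5989, -0.2888, 0.2005]
ee_rot: [3.139, 0.001, 1.376]
wrist_force: [-0.4, 0.5, 0.1]
width: 0.047
finger_force: 0.0
```

Emit:
arm_command(targets=[[0,0,0,0],[0,0,0,0],[0,0,0,0],[0,0,0,0],[0,0,0,0],[0,0,0,0],[0,0,0,0],[0,0,0,0]], claw=1)

```text
time: 43.1
tool_pos: [0.5982, -0.2883, 0.1985]
ee_rot: [3.142, 0.0, 1.376]
wrist_force: [-0.9, -0.8, 1.1]
width: 0.0119
finger_force: 30.0
```

Emit:
arm_command(targets=[[0,0,0.015,0],[0,0,0.035,0],[0,0,0.035,0],[0,0,0.035,0],[0,0,0.035,0]])

```text
time: 43.52
tool_pos: [0.5984, -0.2883, 0.2165]
ee_rot: [3.141, 0.0, 1.376]
wrist_force: [0.1, 0.1, -0.6]
width: 0.0115
finger_force: 30.0
```

Emit:
arm_command(targets=[[-0.025,0.005,0,0],[-0.05,0.01,0,0],[-0.075,0.015,0,0],[-0.1,0.02,0,0],[-0.125,0.025,0,0],[-0.15,0.03,0,0],[-0.18,0.036,0,0],[-0.18,0.036,0,0]])

```text
time: 44.18
tool_pos: [0.5063, -0.2698, 0.2162]
ee_rot: [-3.141, 0.0, 1.375]
wrist_force: [0.6, -0.3, -1.3]
width: 0.0119
finger_force: 30.0
```

Emit:
arm_command(targets=[[-0.02,0.02,0.02,0.02],[-0.04,0.08,0.02,0.06],[-0.05,0.14,0.02,0.1],[-0.05,0.22,0.02,0.14],[-0.05,0.3,0.02,0.165],[-0.05,0.38,0.0,0.165],[-0.05,0.46,-0.04,0.165],[-0.04,0.54,-0.08,0.165]])

```text
time: 44.85
tool_pos: [0.488, -0.0041, 0.1794]
ee_rot: [3.138, 0.001, 1.721]
wrist_force: [0.6, 0.0, -1.0]
width: 0.0118
finger_force: 30.0
```

Emit:
arm_command(targets=[[0,0,0,0],[0,0,0,0],[0,0,0,0]])

```text
time: 45.1
tool_pos: [0.488, -0.0062, 0.1791]
ee_rot: [3.141, 0.001, 1.722]
wrist_force: [0.1, -0.4, 0.5]
width: 0.0114
finger_force: 30.0
```

Emit:
arm_command(targets=[[0.01,0.08,0,0],[0.0196,0.16,0,0],[0.0196,0.238,0,0],[0.0196,0.238,-0.04,0],[0.0196,0.238,-0.1,0],[0.0196,0.238,-0.1,0],[0.0196,0.238,-0.1,0],[0.0196,0.238,-0.1,0]])

```text
time: 45.77
tool_pos: [0.4987, 0.1118, 0.1305]
ee_rot: [3.139, 0.0, 1.719]
wrist_force: [-0.1, 0.0, -1.6]
width: 0.0116
finger_force: 30.0
```

Emit:
arm_command(targets=[[0,0,-0.005,0],[0,0,-0.01,0],[0,0,-0.01,0],[0,0,-0.01,0]])

```text
time: 46.1
tool_pos: [0.4977, 0.1128, 0.1245]
ee_rot: [3.141, 0.0, 1.721]
wrist_force: [-0.5, -0.3, 0.0]
width: 0.0115
finger_force: 30.0
```

Spot on. Lower to 0.113 (edge about 33 mm, just above the tray), then in.

Emit:
arm_command(targets=[[0,0,-0.006,0],[0,0,-0.012,0],[0,0,-0.018,0],[0,0,-0.023,0],[0,0,-0.023,0],[0,0,-0.023,0]])

```text
time: 46.6
tool_pos: [0.4971, 0.1131, 0.1119]
ee_rot: [-3.141, -0.0, 1.722]
wrist_force: [-0.7, -0.5, -0.5]
width: 0.0117
finger_force: 30.0
```

Emit:
arm_command(targets=[[0,0,-0.004,0],[0,0,-0.008,0],[0,0,-0.012,0],[0,0,-0.016,0],[0,0,-0.018,0],[0,0,-0.018,0]])

```text
time: 47.1
tool_pos: [0.4971, 0.1131, 0.1029]
ee_rot: [-3.141, -0.0, 1.722]
wrist_force: [-0.4, 0.2, -0.5]
width: 0.0117
finger_force: 30.0
```

Edge about 23 mm with no force, so it is in the slot. Continue to the floor (TCP about 0.092).

Emit:
arm_command(targets=[[0,0,-0.005,0],[0,0,-0.01,0],[0,0,-0.015,0],[0,0,-0.019,0],[0,0,-0.022,0],[0,0,-0.024,0],[0,0,-0.024,0],[0,0,-0.024,0]])

```text
time: 47.77
tool_pos: [0.4974, 0.1131, 0.0925]
ee_rot: [3.141, 0.0, 1.722]
wrist_force: [-2.4, -0.6, 5.8]
width: 0.0118
finger_force: 30.0
```

Floor reached. Release, rise and inspect.

Emit:
arm_command(targets=[[0,0,0.003,0],[0,0,0.003,0],[0,0,0.003,0],[0,0,0.003,0],[0,0,0.06,0],[0,0,0.14,0],[0,0,0.22,0],[0,0,0.3,0]], claw=0.6)

```text
time: 48.43
tool_pos: [0.4968, 0.113, 0.2423]
ee_rot: [-3.14, -0.0, 1.722]
wrist_force: [-0.4, -0.3, 0.4]
width: 0.0376
finger_force: 0.0
```

Emit:
arm_command(targets=[[0.0,0,0.08,-0.059],[0.0,-0.08,0.14,-0.118],[-0.02,-0.16,0.14,-0.177],[-0.02,-0.24,0.14,-0.236],[-0.02,-0.24,0.14,-0.295],[-0.02,-0.24,0.14,-0.354],[-0.02,-0.24,0.14,-0.413],[-0.02,-0.24,0.14,-0.472]], claw=0)

```text
time: 49.1
tool_pos: [0.4873, -0.0075, 0.311]
ee_rot: [-3.141, 0.0, 0.726]
wrist_force: [0.2, 0.4, -0.2]
width: 0.0878
finger_force: 0.0
```

Emit:
arm_command(targets=[[0,0,0,-0.059],[0,0,0,-0.118],[0,0,0,-0.177],[0,0,0,-0.236],[0,0,0,-0.295],[0,0,0,-0.35],[0,0,0,-0.35],[0,0,0,-0.35]])

```text
time: 49.77
tool_pos: [0.4873, -0.0069, 0.3111]
ee_rot: [3.142, 0.0, 0.003]
wrist_force: [0.9, -1.0, -0.5]
width: 0.0939
finger_force: 0.0
```

Run:
```python
from h import *
shot('wrist','f1');print(robot.get_obs()['tool_pos'],robot.get_obs()['ee_rot'])
```

```text
[ 0.4873 -0.0069  0.3111] [3.1416 0.0004 0.0028]
```

Emit:
arm_command(targets=[[0.08,-0.06,0,0],[0.12,-0.12,0,0],[0.12,-0.12,0,0],[0.12,-0.12,0,0],[0.12,-0.12,0,0],[0.12,-0.12,0,0]])

```text
time: 50.32
tool_pos: [0.5469, -0.0662, 0.3119]
ee_rot: [-3.141, -0.001, 0.002]
wrist_force: [-0.0, -0.8, -0.2]
width: 0.0939
finger_force: 0.0
```

Run:
```python
from h import *
import poc
shot('wrist','f2'); shot('scene','fs')
P=dict(disc=(-45,-120),puck=(-45,50),bar=(45,-120),ell=(45,-25),cross=(45,70))
im=cv2.imread('pics/f2.png')
for n,p in P.items():
    rn=n in('disc','puck'); w=poc.w(*p)
    r=fit(SH[n],['f1','f2','fs'],[*w,0 if rn else .151,.049],True,not rn); x=r[0]
    print(n,x,r[1],'dxy mm',(x[:2]-w)*1000); draw('f2',SH[n],x,im)
TP=rect(12,56); w=poc.w(-45,120); r=fit(TP,['f1','f2'],[*w,.151,.112]); print('templ',r,(r[0][:2]-w)*1000); draw('f2',TP,r[0],im)
cv2.imwrite('pics/f_d.png',im)
```

```text
disc [ 0.5341 -0.1246  0.      0.0453] -0.9730594754219055 dxy mm [ 0.1497 -0.6343]
puck [0.5107 0.0422 0.     0.0279] -0.6091811060905457 dxy mm [ 2.3442 -1.8014]
bar [ 0.6225 -0.1094  0.1491  0.0457] -0.8208563923835754 dxy mm [-0.4411  1.0978]
ell [ 0.6087 -0.0163  0.1527  0.0463] -0.842698335647583 dxy mm [0.0494 0.2107]
cross [0.5942 0.0782 0.1523 0.0432] -0.8242531418800354 dxy mm [-0.1632  0.8562]
templ (array([0.4982, 0.1121, 0.1658, 0.1133]), np.float64(-0.8006105422973633)) [ 0.3416 -1.1407]
```

View pics/f_d.png

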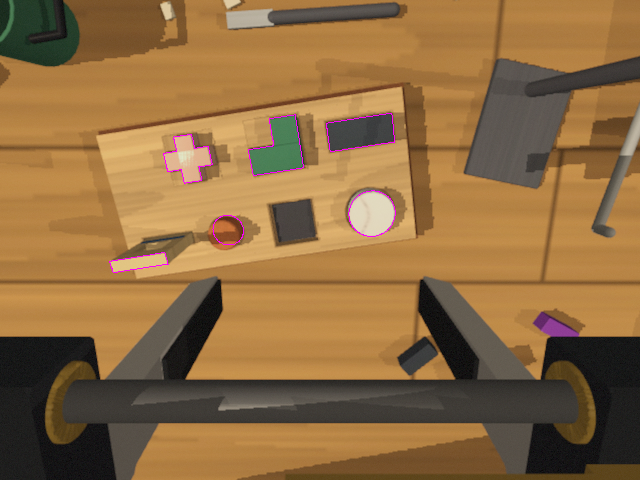

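All outlines sit in their pockets and the fitted tops are at or below 48 mm, except that the puck's fit is spoiled by shadow. I'll check the puck's height by touching it with shut fingers.

Emit:
arm_command(targets=[[-0.04,0.06,-0.04,0],[-0.07,0.13,-0.1,0],[-0.077,0.2,-0.17,0],[-0.077,0.22,-0.25,0],[-0.077,0.22,-0.33,0],[-0.077,0.22,-0.41,0],[-0.077,0.22,-0.46,0],[-0.077,0.22,-0.46,0]], claw=1)

```text
time: 51.08
tool_pos: [0.5022, 0.0442, 0.0738]
ee_rot: [-3.141, 0.015, 0.002]
wrist_force: [-1.9, 0.4, -0.8]
width: 0.0442
finger_force: 0.0
```

Emit:
arm_command(targets=[[0,0,0,0],[0,0,0,0],[0,0,0,0],[0,0,0,0]])

```text
time: 51.42
tool_pos: [0.5111, 0.0429, 0.0848]
ee_rot: [3.141, -0.006, -0.0]
wrist_force: [0.7, 0.6, 0.3]
width: 0.0173
finger_force: 0.0
```

Emit:
arm_command(targets=[[-0.004,0.002,-0.02,0],[-0.004,0.002,-0.04,0],[-0.004,0.002,-0.05,0],[-0.004,0.002,-0.058,0],[-0.004,0.002,-0.064,0],[-0.004,0.002,-0.068,0],[-0.004,0.002,-0.068,0],[-0.004,0.002,-0.068,0]])

```text
time: 52.08
tool_pos: [0.5064, 0.0441, 0.0483]
ee_rot: [3.141, 0.001, 0.0]
wrist_force: [-3.4, 0.9, 6.5]
width: 0.0003
finger_force: 3.1
```

Emit:
arm_command(targets=[[0,0,-0.003,0],[0,0,-0.006,0],[0,0,-0.009,0],[0,0,-0.012,0],[0,0,-0.012,0],[0,0,-0.012,0]])

```text
time: 52.58
tool_pos: [0.507, 0.044, 0.0481]
ee_rot: [3.141, -0.001, 0.0]
wrist_force: [-13.7, -0.6, 30.7]
width: 0.0003
finger_force: 15.3
```

The puck's top is at 48.1 mm under 30 N, so it is fully home. Retreat and hand in.

Emit:
arm_command(targets=[[0,0,0.03,0],[0,0,0.1,0],[0,0,0.18,0],[0,0,0.26,0],[0,0,0.34,0],[0,0,0.4,0],[0,0,0.4,0],[0,0,0.4,0]])

```text
time: 53.25
tool_pos: [0.5081, 0.044, 0.2438]
ee_rot: [3.141, -0.005, 0.0]
wrist_force: [-0.6, -0.0, -0.6]
width: 0.0007
finger_force: 0.0
```

Emit:
arm_command(targets=[[0,0,0,0],[0,0,0,0],[0,0,0,0],[0,0,0,0]])

```text
time: 53.58
tool_pos: [0.5061, 0.0441, 0.2394]
ee_rot: [-3.142, 0.004, -0.0]
wrist_force: [0.8, -0.5, -0.2]
width: 0.0005
finger_force: 0.0
```

```bash
python3 -c "
from bench import robot
print(robot.get_obs()['tool_pos'],robot.get_obs()['wrist_force']);print(robot.close_job())"
```

```text
[0.50609097 0.04408874 0.23937033] [ 0.76926535 -0.53067448 -0.22144045]
the job is handed in; nothing more can be done
None
```

I packed the disc, puck, bar, ell and cross and pressed each one home, stood the template in the slot, and handed the job in at about 54 s; there was no square on the bench, and the hand-in returned no verdict.

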